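# Roll down the reflective strip on a hanging mudguard

### The arm

A 6-joint arm with a two-finger parallel gripper is mounted at the origin on the work surface. World frame = base frame: x ahead of the robot, y to its left, z up, the work surface at z = 0. Lengths are in mm, angles in degrees, forces in N, time in s.
With the tool pointing down it reaches from about 350 to 850 mm from the base axis. Payload 8.1 kg.
Tool frame: the origin (TCP) lies midway between the tips of the shut fingers; the grasp point (between the pads) lies 19 mm behind it; z points along the fingers, y is the line along which they close (so a half turn about z gives the same grasp; the last joint's range is limited). The gripper opens to 85 mm and grips with 20 to 120 N. Pads are 22 mm wide; open, the fingers measure 114 mm over their backs; the gripper's body (76 mm by 85 mm) begins 54 mm behind the grasp point. The pads swing forward as they close: fully open they stand 13 mm farther back than shut.
Start: joints at [65.409, 7.471, 85.268, -0, 87.261, -4.893], TCP at [202.219, 564.9, 198.992] pointing down, gripper open.
Joint ranges: [-169.43, 169.43], [-51.17, 129.36], [1.28, 143.12], [-76.62, 256.62], [0, 156.53], [-152.29, 152.29]. Speed limits (degrees/s): [136.94, 136.94, 159.86, 180, 180, 180].

### API

Orientations are given as [roll, pitch, yaw] about the fixed x, y, z axes, in that order (R = Rz(yaw) Ry(pitch) Rx(roll)).
In Python, from bench import sensors, optics, r gives the robot as it stands.
- The arm moves only by the tool apply_moves, never from a script. Its argument "targets" is a list of rows, each a list of 7 numbers: the shift along the tool's x, y, z in mm, then the turn, a rotation vector about the tool's x, y, z in rad, then the closure, from 0 (fully open) to 1 (shut). In form: [[x, y, z, wx, wy, wz, claw], ...]. A call has 1 to 20 rows; each row shifts and turns the commanded pose from where the row before left it, along the tool's axes as they then stand; what a row does not reach is not made up. A row lasts 1/8 s, in which the tool goes at most 62.5 mm and 10.7 degrees, less where a joint would pass 70% of its speed; a pose out of reach is approached as far as the arm can. A call is refused whole if a number of a shift passes 62.5 or a number of a turn 0.188, either way. A call with a gripper value outside its range is refused whole. The fingers move at their own pace and stop on an object; "force" is the grip in N (left out, the last holds). Time passes only in rows, so rows that do not move let the fingers close. It gives the time, the measured TCP pose, the force, the opening and the grip force at its end, in the units of the state.
- sensors.sense(): the state, without advancing time (a new reading comes with each control period).
- optics.snapshot(name): name is "scene" or "top"; returns the picture (384x512x3 uint8, red, green, blue); there is no depth.
- optics.get_calibration(name): a dict with "camera_matrix" (3x3 intrinsics, pixels), "pose" (4x4, takes a point from camera to world coordinates). Camera axes: x right, y down, z forward; pixel columns grow to the right and rows downward; lengths in mm; the calibration is good to about 2 mm. A picture is of the moment at which its call begins. get_calibration takes no time and is no camera call.
- r.hand_in(): hands the job in; it is judged then, once.
The state is a dict: "time": time; "joint_pos": joint angles; "qd": joint speeds; "joint_efforts": joint torques, N m; "tool_pos": TCP position; "tcp_rot": TCP orientation; "ft_force": force on the tool from outside, world axes, zero at the start; "wrist_torque": the same for the moment, N m; "finger_gap": finger opening in mm; "grip_force": force on a finger pad.
Only numpy, scipy, OpenCV 4.12 (cv2) and the standard library are available. Lean on these libraries where they do the work, as an engineer would, in place of code of your own. Each camera call takes 0.05 s, during which the arm holds its last target. There are 200 camera calls.

### The job

Pick up the seam roller by its wooden handle and, with its red wheel, roll down the yellow reflective strip on the steel mudguard hanging from the paint stand: one pass from the strip's left end to its right end as the robot sees it, pressing with a steady 12 N (within 2 N) all the way and not lifting off part-way. The mudguard swings freely and its other paint is still tacky, so keep the hand and arm off it, do not knock it, and at the right end ease it back until it hangs plumb and still rather than letting it swing. Then lay the roller back down on the black rubber mat, let go, and leave everything else on the bench where it is.

Things in the scene. Friction and masses are not known exactly. Their poses are not given: they have to be found in the camera images.
- roller: Seam roller, 273 mm long, 34 high, 0.25 kg, lying flat. Origin: underside of the middle of the wooden handle; x points along it to the wheel, z up. Handle 140 long (x -70 to +70), 30 wide (y), 34 high: grip it across the 30 mm anywhere. Then a steel neck, a fork (x 131 to 180, 20 wide) and the red wheel. Centre of mass near x = +30.
- wheel_centre (a point): Centre of the roller's red wheel: 170 mm along +x and 17 mm up from the roller's origin, same axes. Wheel 48 mm in diameter, crowned, 24 mm wide; it spins freely about the roller's z, so it rolls sideways (along y), and touches with its front, 24 mm ahead of its centre. The press that counts is the force square to the (leaning) plate, without friction along it.
- strip_mid (a point): Middle of the yellow strip on the mudguard's front face: x points into the plate (away from the robot), y left along the strip, z up along the plate. The strip is 30 mm high, centred on z = 0, from y = +147 to -147, a red tab beyond each end; keep the wheel's middle within 12 mm of its centre line. At rest it is 280 mm above the bench, 220 below the bar and 18 nearer the robot.
- strip_left (a point): Left end of the strip (robot's left, y = +147) on the front face, axes as strip_mid. Set down (slower than 40 mm/s, or it knocks) and lift off within 15 mm of the ends, and roll at 45 mm/s or slower.
- strip_right (a point): Right end of the strip (y = -147) on the front face, axes as strip_mid. The grey plate is 5 mm thick, 432 wide over its ends and 240 high (z -190 to +50 of strip_mid). Its front face is a convex cylinder of 450 mm radius about an axis along z that lies 450 mm behind strip_mid, so its ends lie 55 mm further back than its middle.
- mudguard: The hanging steel mudguard; origin and axes as strip_mid. 4.8 kg nominal, but 2.4 to 7.7 kg with its gauge. Swings on two hooks about the stand's bar only (lower edge away from the robot, up to 0.8 rad); centre of mass 290 mm below the bar; lightly damped, period 1.2 s. About 280 N/m at the strip: 12 N pushes it back 43 mm (27 to 85 mm over the masses), and it rises up to 16 mm.
- stand: Blue paint stand, fixed. Origin on the bench under the middle of its bar; x away from the robot, y along the bar to the left. Two 25 mm square posts at y = +-270 on feet 110 x 100 carry a 20 mm round bar at 500 mm height: keep gripper and wrist on the robot's side of it. Nothing stands behind within the swing.
- mat: Black rubber mat on the bench to the right, fixed, 240 (x) x 340 (y) x 4 mm thick; origin at its underside's centre.
- screw_jar: Bystander: jar of screws, 70 mm diameter, 85 mm high; origin under its centre.
- tape_roll: Bystander: yellow roll of tape lying flat, 104 mm diameter, 36 mm high; origin under its centre.
- sanding_block: Bystander: cork sanding block 110 x 62 x 34 mm; origin under its centre.

How it is judged (in metres and radians):
On the way, in this order (a step that is already met when the one before it is completed fails the run):
1. the wheel rolls on the strip with 10 to 14 N in part 1 of 7 along it, counted from the left end (y of wheel_centre in the frame of strip_mid between 0.1125 and 0.1575 m and contact force between roller and mudguard between 10 and 14 N and z of wheel_centre in the frame of strip_mid between -0.012 and 0.012 m), for 0.5 s.
2. the wheel rolls on the strip with 10 to 14 N in part 2 of 7 along it, counted from the left end (y of wheel_centre in the frame of strip_mid between 0.0675 and 0.1125 m and contact force between roller and mudguard between 10 and 14 N and z of wheel_centre in the frame of strip_mid between -0.012 and 0.012 m), for 0.5 s.
3. the wheel rolls on the strip with 10 to 14 N in part 3 of 7 along it, counted from the left end (y of wheel_centre in the frame of strip_mid between 0.0225 and 0.0675 m and contact force between roller and mudguard between 10 and 14 N and z of wheel_centre in the frame of strip_mid between -0.012 and 0.012 m), for 0.5 s.
4. the wheel rolls on the strip with 10 to 14 N in part 4 of 7 along it, counted from the left end (y of wheel_centre in the frame of strip_mid between -0.0225 and 0.0225 m and contact force between roller and mudguard between 10 and 14 N and z of wheel_centre in the frame of strip_mid between -0.012 and 0.012 m), for 0.5 s.
5. the wheel rolls on the strip with 10 to 14 N in part 5 of 7 along it, counted from the left end (y of wheel_centre in the frame of strip_mid between -0.0675 and -0.0225 m and contact force between roller and mudguard between 10 and 14 N and z of wheel_centre in the frame of strip_mid between -0.012 and 0.012 m), for 0.5 s.
6. the wheel rolls on the strip with 10 to 14 N in part 6 of 7 along it, counted from the left end (y of wheel_centre in the frame of strip_mid between -0.1125 and -0.0675 m and contact force between roller and mudguard between 10 and 14 N and z of wheel_centre in the frame of strip_mid between -0.012 and 0.012 m), for 0.5 s.
7. the wheel rolls on the strip with 10 to 14 N in part 7 of 7 along it, counted from the left end (y of wheel_centre in the frame of strip_mid between -0.1575 and -0.1125 m and contact force between roller and mudguard between 10 and 14 N and z of wheel_centre in the frame of strip_mid between -0.012 and 0.012 m), for 0.5 s.
8. the mudguard hangs plumb and still again with the roller clear of it (angle between mudguard's own z axis and vertical below 0.04 rad and angular speed of mudguard below 0.12 rad/s and x of wheel_centre in the frame of strip_mid below -0.05 m), for 0.5 s.
At the end, for the whole second after the job is handed in: The mudguard hangs within 0.04 rad of plumb, turning slower than 0.12 rad/s; the roller lies flat on the mat (tilt under 0.15 rad, the middle of its handle over the mat), at rest and released (angle between mudguard's own z axis and vertical below 0.04 rad and angular speed of mudguard below 0.12 rad/s and height (world z) of roller below 0.012 m and angle between roller's own z axis and vertical below 0.15 rad and linear speed of roller below 0.03 m/s and x of roller in the frame of mat between -0.12 and 0.12 m and y of roller in the frame of mat between -0.17 and 0.17 m and contact force between roller and mat above 0.5 N); the robot touches nothing.
It fails at once if the roller pressed or knocked the mudguard with more than 25 N (contact force between roller and mudguard above 25 N).
It fails at once if the wheel came off the strip, or was set on it, part-way along (hovered some 6 to 20 mm off the face more than 40 mm inside the strip's ends) (y of wheel_centre in the frame of strip_mid between -0.107 and 0.107 m and z of wheel_centre in the frame of strip_mid between -0.05 and 0.05 m and x of wheel_centre in the frame of strip_mid between -0.046 and -0.03 m).
It fails at once if the mudguard was shoved too far back (strip over 127 mm, 0.6 rad) or let swing back past plumb (strip over 26 mm nearer than at rest) (x of strip_mid in the frame of stand above 0.109 m or x of strip_mid in the frame of stand below -0.045 m).
It fails at once if the fingers or arm touched the mudguard (contact force between any of the fingers, the arm and mudguard above 0.5 N).
It fails at once if something else on the bench was moved more than 20 mm (distance of any of screw_jar, tape_roll, sanding_block from where it was at the start of the episode above 0.02 m).
It also fails if it takes over 72 s, if anything falls off the work surface, if the arm or the gripper's body presses on something with over 40 N, if the wrist force passes 120 N, or if a joint passes its speed limit or range.

## Working session

There is one attempt and no reset: what is moved stays moved. The work goes in short steps, Python scripts to look and compute and a tool call to move; the robot and the scene stay as the last step left them, time stands still between calls to the robot, and variables do not carry over. Pictures are saved under pics/ and viewed, at most 13 in all, crops included, and the job is handed in when it is done.

Besides the shell and the picture viewer there is one more tool, called after ">>>" as name([rows], argument=value, ...), one row to a line, values as JSON. apply_moves: Moves the arm, as the interface text tells. Its arguments: {"type":"object","properties":{"targets":{"type":"array"},"force":{"type":"number"}},"required":["targets"]}

```bash
ls; mkdir -p pics
python3 - <<'E'
from bench import sensors, optics, r
import cv2,numpy as np
for n in("scene","top"):
    im=optics.snapshot(n); cv2.imwrite(f"pics/{n}0.png",im[:,:,::-1])
    c=optics.get_calibration(n); print(n,np.round(c["camera_matrix"],1).tolist(),np.round(c["pose"],3).tolist())
print(sensors.sense())
E
```

```text
pics
scene [[409.5, 0.0, 244.8], [0.0, 409.5, 198.9], [0.0, 0.0, 1.0]] [[0.793, 0.457, -0.403, 1179.634], [0.609, -0.615, 0.5, -723.355], [-0.019, -0.642, -0.766, 1390.767], [0.0, 0.0, 0.0, 1.0]]
top [[476.5, 0.0, 264.0], [0.0, 476.5, 192.4], [0.0, 0.0, 1.0]] [[0.015, -0.994, 0.106, 355.946], [-1.0, -0.013, 0.014, 36.631], [-0.013, -0.107, -0.994, 1909.655], [0.0, 0.0, 0.0, 1.0]]
{'time': 0.1, 'joint_pos': array([ 6.54100857e+01,  7.51131751e+00,  8.53244929e+01, -1.37554413e-03,
        8.72638216e+01, -4.89333008e+00]), 'qd': array([ 0.00878206, -0.13789273, -0.0582291 , -0.07603495,  0.02870905,
       -0.0641913 ]), 'joint_efforts': array([ 1.67123777e-03, -5.70954037e+01, -5.01938295e+01, -1.72875402e-04,
        8.18610191e-03, -5.54525241e-05]), 'tool_pos': array([201.97334217, 564.37161327, 198.02988502]), 'tcp_rot': array([-1.79900614e+02, -7.12985294e-03,  1.60303476e+02]), 'ft_force': array([-0.21316857,  0.72487374, -0.14466049]), 'wrist_torque': array([ 0.0262833 , -0.03638079, -0.00067974]), 'grip_force': 0.0, 'finger_gap': 86.04357681987618}
```

View pics/scene0.png

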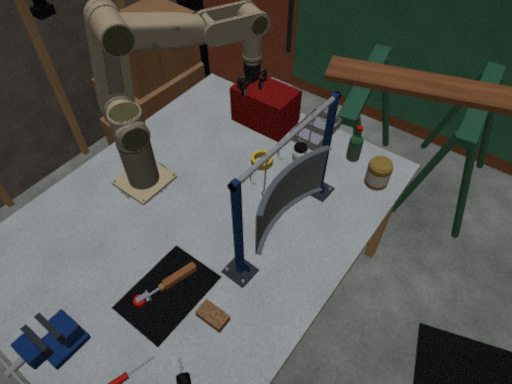

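View pics/top0.png

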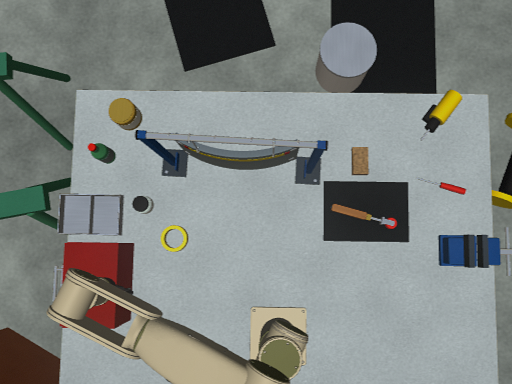

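The scene view is from behind the mudguard: stand at centre, mat with the roller lower left (wheel ≈(140,300)). In the top view, the bar runs from (141,135) to (323,145), the feet are at (174,163) and (308,170), the mat is at (366,211), the roller handle at (350,213) and the wheel at (391,223).

```bash
cat > h.py <<'E'
import numpy as np,cv2
from scipy.spatial.transform import Rotation as R
from bench import sensors,optics,r
def ray(n,u,v):
    c=optics.get_calibration(n);P=np.array(c["pose"]);d=P[:3,:3]@np.linalg.solve(np.array(c["camera_matrix"]),[u,v,1.])
    return P[:3,3],d
def onz(n,u,v,z):
    o,d=ray(n,u,v);return o+d*(z-o[2])/d[2]
def proj(n,p):
    c=optics.get_calibration(n);P=np.array(c["pose"]);q=np.array(c["camera_matrix"])@(P[:3,:3].T@(np.array(p)-P[:3,3]));return q[:2]/q[2]
E
python3 - <<'E'
from h import *
im=cv2.imread("pics/top0.png");hsv=cv2.cvtColor(im,cv2.COLOR_BGR2HSV)
def blobs(name,lo,hi,box,z,n=2,cam="top",h=hsv):
    m=cv2.inRange(h,lo,hi);k=np.zeros_like(m);x0,y0,x1,y1=box;k[y0:y1,x0:x1]=m[y0:y1,x0:x1]
    cs=sorted(cv2.findContours(k,cv2.RETR_EXTERNAL,cv2.CHAIN_APPROX_NONE)[0],key=cv2.contourArea)[::-1][:n]
    for c in cs:
        if len(c)<5: continue
        (u,v),wh,a=cv2.minAreaRect(c);b=cv2.boxPoints(((u,v),wh,a))
        print(name,np.round([u,v],1),np.round(wh,1),round(a,1),'ctr',np.round(onz(cam,u,v,z)[:2],1),'corners',np.round([onz(cam,*p,z)[:2] for p in b],0).tolist())
blobs("handle",(5,90,60),(20,255,255),(325,195,385,235),25,1)
blobs("wheel",(0,150,80),(4,255,255),(375,205,408,240),28,1)
blobs("wheel2",(170,150,80),(180,255,255),(375,205,408,240),28,1)
blobs("mat",(0,0,0),(180,255,60),(315,175,415,250),4,1)
blobs("blue",(100,120,20),(130,255,255),(125,125,335,190),8,4)
blobs("yellow",(20,120,60),(35,255,255),(170,130,310,185),280,3)
blobs("tape",(20,120,60),(35,255,255),(150,215,200,260),30,1)
blobs("bar",(0,0,140),(180,40,255),(125,125,335,160),500,1)
blobs("block",(5,50,60),(20,255,255),(345,140,380,180),34,1)
x0=im[120:190,120:340];
a=cv2.resize(x0,None,fx=3.6,fy=3.6,interpolation=cv2.INTER_CUBIC)
s=cv2.imread("pics/scene0.png")[85:290,215:345];b=cv2.resize(s,None,fx=2.9,fy=2.9)
cv2.imwrite("pics/top0c.png",a);cv2.imwrite("pics/scene0c.png",b[:600,:800])
E
```

```text
handle [349.  211.2] [36.4  8. ] 15.6 ctr [ 487.5 -273.5] corners [[491.0, -200.0], [521.0, -209.0], [484.0, -347.0], [454.0, -338.0]]
wheel [390.5 223. ] [10. 11.] 90.0 ctr [ 443.2 -435.6] corners [[463.0, -414.0], [463.0, -457.0], [424.0, -457.0], [423.0, -414.0]]
mat [366.  211.1] [84.9 59.3] 0.8 ctr [ 490.5 -344.7] corners [[373.0, -174.0], [610.0, -177.0], [610.0, -517.0], [373.0, -510.0]]
blue [159.7 147.2] [55.6 14.4] 39.2 ctr [738.8 490.8] corners [[787.0, 600.0], [834.0, 564.0], [691.0, 383.0], [644.0, 418.0]]
blue [320.  147.8] [ 9.3 16.6] 24.4 ctr [ 744.2 -160.2] corners [[721.0, -129.0], [783.0, -157.0], [768.0, -191.0], [705.0, -163.0]]
blue [305. 168.] [16.  2.] 90.0 ctr [ 660.8 -100. ] corners [[693.0, -96.0], [694.0, -104.0], [628.0, -104.0], [628.0, -96.0]]
blue [313.  156.8] [1.9 3.6] 56.3 ctr [ 706.9 -132.2] corners [[706.0, -124.0], [714.0, -136.0], [708.0, -140.0], [699.0, -128.0]]
yellow [241.  156.7] [84.   8.5] 0.7 ctr [653.9 141.8] corners [[639.0, 288.0], [669.0, 288.0], [669.0, -4.0], [639.0, -4.0]]
yellow [191.4 149.3] [8.  1.6] 23.2 ctr [678. 315.] corners [[681.0, 329.0], [686.0, 327.0], [675.0, 301.0], [670.0, 303.0]]
tape [173.8 237.9] [25.6 26.2] 71.6 ctr [372.4 416. ] corners [[403.0, 482.0], [437.0, 385.0], [342.0, 350.0], [308.0, 447.0]]
bar [229.5 142. ] [209.  34.] -0.0 ctr [658.2 163. ] corners [[602.0, 477.0], [707.0, 481.0], [714.0, -151.0], [610.0, -151.0]]
block [360.  160.5] [27. 16.] 90.0 ctr [ 689.6 -316.5] corners [[744.0, -285.0], [745.0, -349.0], [636.0, -348.0], [635.0, -284.0]]
```

View pics/top0c.png

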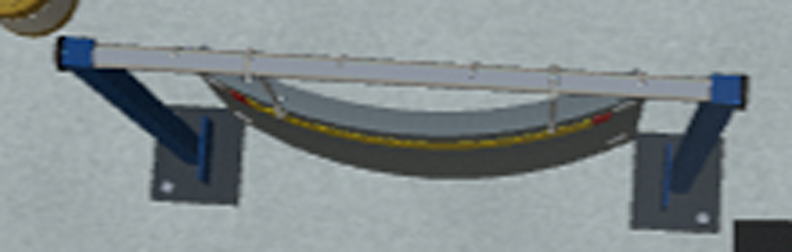

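View pics/scene0c.png

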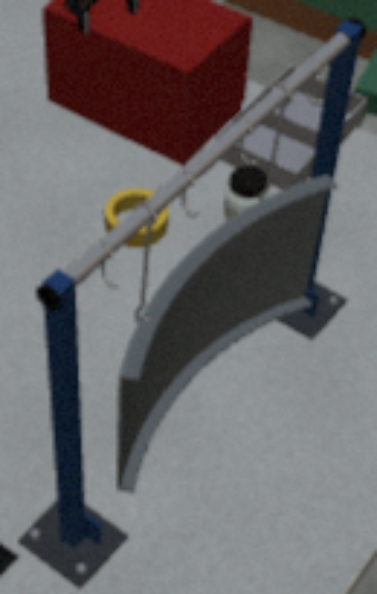

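Run:
```python
from h import *
f=lambda u,v:(u/3.6+120,v/3.6+120)
for n,a,b,z in(("caps",(76,52),(729,91),512),("feet",(198,155),(678,183),6),("strip",(247,103),(592,122),280),("tabs",(238,97),(602,119),280)):
    A=onz("top",*f(*a),z);B=onz("top",*f(*b),z);d=A-B
    print(n,A[:2].round(1),B[:2].round(1),"mid",((A+B)/2)[:2].round(1),np.linalg.norm(d).round(1),"yaw",np.degrees(np.arctan2(-d[0],d[1])).round(2))
# scene: caps
g=lambda u,v:(u/2.9+215,v/2.9+85)
for n,u,v,z in(("capR",55,288,512),("capL",350,32,512),("footR",72,540,6),("footL",305,310,6)):
    print(n,onz("scene",*g(u,v),z)[:2].round(1))
# yellow mask centroid columns
im=cv2.imread("pics/top0.png");hsv=cv2.cvtColor(im,cv2.COLOR_BGR2HSV)
m=cv2.inRange(hsv,(20,120,60),(35,255,255));red=cv2.inRange(hsv,(0,110,50),(6,255,255))|cv2.inRange(hsv,(172,110,50),(180,255,255))
for nm,k in(("y",m),("r",red)):
    vs,us=np.nonzero(k[135:170,175:305]);us+=175;vs+=135
    P=np.array([onz("top",u,v,280)[:2] for u,v in zip(us,vs)])
    o=np.argsort(P[:,1]);print(nm,len(P));print(P[o][:: max(1,len(P)//18)].round(0).tolist(),P[o][-1].round(0))
    if nm=="y":
        from scipy.optimize import least_squares
        s=least_squares(lambda q:np.hypot(P[:,0]-q[0],P[:,1]-q[1])-450,[1090,150],loss="soft_l1");print("cyl centre",s.x)
```

```text
caps [675.5 427.8] [ 649.1 -115.4] mid [662.3 156.2] 543.9 yaw -2.79
feet [674.7 426.5] [ 649.7 -113.6] mid [662.2 156.4] 540.7 yaw -2.64
strip [680.3 324.7] [665.8  -9. ] mid [673.  157.9] 334.0 yaw -2.49
tabs [686.1 333.6] [668.8 -18.6] mid [677.5 157.5] 352.6 yaw -2.81
capR [ 658.5 -124.6]
capL [686.  416.4]
footR [ 656.6 -118.3]
footL [695.7 413.5]
y 170
[[665.0, -4.0], [658.0, 10.0], [658.0, 24.0], [654.0, 41.0], [647.0, 58.0], [650.0, 72.0], [647.0, 89.0], [643.0, 107.0], [646.0, 121.0], [642.0, 148.0], [642.0, 166.0], [645.0, 180.0], [645.0, 197.0], [649.0, 211.0], [652.0, 228.0], [655.0, 249.0], [658.0, 267.0], [665.0, 285.0], [676.0, 313.0]] [686. 327.]
cyl centre [1092.54409274  139.80622201]
r 19
[[673.0, -25.0], [676.0, -25.0], [669.0, -21.0], [673.0, -21.0], [669.0, -18.0], [673.0, -18.0], [669.0, -14.0], [672.0, -14.0], [665.0, -11.0], [669.0, -11.0], [672.0, -11.0], [682.0, 330.0], [686.0, 330.0], [686.0, 334.0], [689.0, 334.0], [686.0, 337.0], [689.0, 338.0], [689.0, 341.0], [693.0, 341.0]] [693. 341.]
```

```bash
cat >> h.py <<'E'
import json
DOWN=lambda yaw:R.from_euler("xyz",[180,0,yaw],degrees=True)
def cmd():
    d=json.load(open("cmd.json"));return np.array(d["p"]),R.from_quat(d["q"])
def save(p,Rt): json.dump(dict(p=list(p),q=list(Rt.as_quat())),open("cmd.json","w"))
def wts(n,ease=True):
    w=np.ones(n)
    if ease and n>5: w[[0,-1]]=.3;w[[1,-2]]=.7
    return np.cumsum(w)/w.sum()
def plan(poses,claw,nd=(0,2)):
    """poses: list of (p,R), one per row; prints rounded rows, tracks rounded command"""
    p,Rt=cmd();rows=[]
    for P,Q in poses:
        d=np.round(Rt.inv().apply(np.array(P)-p),nd[0]);w=np.round((Rt.inv()*Q).as_rotvec(),nd[1])
        p=p+Rt.apply(d);Rt=Rt*R.from_rotvec(w)
        rows.append([*(d+0.),*(w+0.),claw])
    a=np.array(rows);assert abs(a[:,:3]).max()<=62.5 and np.linalg.norm(a[:,3:6],axis=1).max()<.186,(abs(a).max(0))
    print("["+",".join("["+",".join(f"{v:g}" for v in q)+"]" for q in rows)+"]")
    save(p,Rt);print("end",p.round(1),Rt.as_euler("xyz",True).round(1))
def lin(p1,R1,n,ease=True):
    p0,R0=cmd();rv=(R0.inv()*R1).as_rotvec()
    return [(p0+(p1-p0)*s,R0*R.from_rotvec(rv*s)) for s in wts(n,ease)]
E
python3 - <<'E'
from h import *
save([202.219,564.9,198.992],DOWN(160.303))
plan(lin(np.array([487.5,-273.5,150]),DOWN(74.8),18),0)
E
```

```text
[[-10,-13,1,0,0,0.03,0],[-25,-30,2,0,0,0.06,0],[-39,-40,3,0,0,0.1,0],[-41,-36,3,0,0,0.09,0],[-46,-32,3,0,0,0.09,0],[-47,-28,3,0,0,0.1,0],[-51,-23,3,0,0,0.09,0],[-52,-18,3,0,0,0.09,0],[-53,-14,3,0,0,0.1,0],[-55,-8,4,0,0,0.09,0],[-55,-3,3,0,0,0.09,0],[-56,1,3,0,0,0.1,0],[-55,8,3,0,0,0.09,0],[-54,12,3,0,0,0.09,0],[-52,17,3,0,0,0.1,0],[-51,22,3,0,0,0.09,0],[-34,18,2,0,0,0.06,0],[-14,9,1,0,0,0.03,0]]
end [ 487.2 -273.3  150. ] [180.    0.   74.9]
```

>>> apply_moves([
  [-10,-13,1,0,0,0.03,0],
  [-25,-30,2,0,0,0.06,0],
  [-39,-40,3,0,0,0.1,0],
  [-41,-36,3,0,0,0.09,0],
  [-46,-32,3,0,0,0.09,0],
  [-47,-28,3,0,0,0.1,0],
  [-51,-23,3,0,0,0.09,0],
  [-52,-18,3,0,0,0.09,0],
  [-53,-14,3,0,0,0.1,0],
  [-55,-8,4,0,0,0.09,0],
  [-55,-3,3,0,0,0.09,0],
  [-56,1,3,0,0,0.1,0],
  [-55,8,3,0,0,0.09,0],
  [-54,12,3,0,0,0.09,0],
  [-52,17,3,0,0,0.1,0],
  [-51,22,3,0,0,0.09,0],
  [-34,18,2,0,0,0.06,0],
  [-14,9,1,0,0,0.03,0],
  [0,0,0,0,0,0,0],
  [0,0,0,0,0,0,0],
], force=100)

```text
time: 2.6
tool_pos: [487.1, -271.9, 149.9]
tcp_rot: [-180.0, -0.0, 75.0]
ft_force: [0.2, -0.9, 0.7]
finger_gap: 85.1
grip_force: 0.0
```

>>> apply_moves([
  [0,0,20,0,0,0,0],
  [0,-1,40,0,0,0,0],
  [0,0,40,0,0,0,0],
  [0,0,25,0,0,0,0],
  [0,0,13,0,0,0,0],
  [0,0,5,0,0,0,0],
  [0,0,0,0,0,0,0],
  [0,0,0,0,0,0,1],
  [0,0,0,0,0,0,1],
  [0,0,0,0,0,0,1],
  [0,0,0,0,0,0,1],
  [0,0,0,0,0,0,1],
  [0,0,0,0,0,0,1],
  [0,0,0,0,0,0,1],
  [0,0,0,0,0,0,1],
], force=110)

```text
time: 4.47
tool_pos: [486.3, -273.0, 7.0]
tcp_rot: [-180.0, -0.0, 74.9]
ft_force: [0.2, 0.5, 0.4]
finger_gap: -0.2
grip_force: 0.0
```

Run:
```python
from h import *
a=optics.snapshot("top")[:,:,::-1];b=optics.snapshot("scene")[:,:,::-1]
a=cv2.resize(a[160:250,300:420],None,fx=4,fy=4,interpolation=cv2.INTER_CUBIC);b=cv2.resize(b[200:350,100:230],None,fx=2.4,fy=2.4,interpolation=cv2.INTER_CUBIC)
o=np.zeros((360,800,3),np.uint8);o[:a.shape[0],:a.shape[1]]=a;o[:b.shape[0],485:485+b.shape[1]]=b[:360];cv2.imwrite("pics/g1.png",o)
print(proj("top",[486,-273,20]),proj("scene",[486,-273,20]))
```

```text
[348.67515099 211.68570674] [179.27019107 274.26924556]
```

View pics/g1.png

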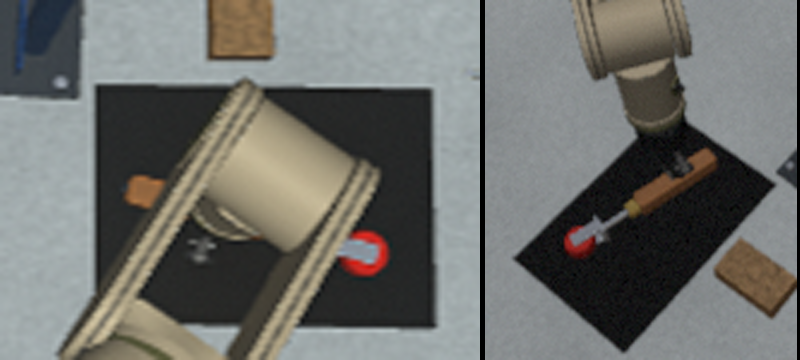

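The pictures show the roller in place under the TCP with a finger on each side of the handle (scene ≈(182,267), top ≈(351,222)). A reading of gap 0 and force 0 doesn't fit that, so I'm checking the state again.

Run:
```python
from h import *
s=sensors.sense();print(s["finger_gap"],s["grip_force"],s["ft_force"],s["tool_pos"],s["joint_pos"])
a=optics.snapshot("top");b=optics.snapshot("scene")
s=sensors.sense();print(s["finger_gap"],s["grip_force"])
for n,im,(x0,y0,x1,y1) in(("top",a,(335,205,365,235)),("scene",b,(165,245,205,290))):
    cv2.imwrite(f"pics/z_{n}.png",cv2.resize(im[y0:y1,x0:x1,::-1],None,fx=10,fy=10,interpolation=cv2.INTER_CUBIC))
    for h in(12,30):
        print(n,h,[proj(n,[486.5+q*np.cos(np.radians(-15)),-273+q*np.sin(np.radians(-15)),h]).round(1).tolist() for q in(-50,-22,0,22,50)])
```

```text
0.043748134101253174 0.0 [-0.3350861   0.19852131 -0.14133256] [ 486.2511646  -273.01357965    6.97048769] [-3.45797769e+01  1.12112667e+01  1.02161552e+02 -1.37047836e-03
  6.66296424e+01 -1.95090528e+01]
0.1247812095818309 0.0
top 12 [[345.1, 223.8], [346.9, 217.0], [348.3, 211.7], [349.8, 206.4], [351.5, 199.7]]
top 30 [[345.8, 223.6], [347.7, 216.8], [349.1, 211.4], [350.5, 206.0], [352.3, 199.2]]
scene 12 [[172.9, 266.4], [176.7, 271.4], [179.7, 275.4], [182.7, 279.4], [186.7, 284.7]]
scene 30 [[172.2, 264.0], [176.0, 269.0], [179.0, 273.0], [182.1, 277.1], [186.0, 282.4]]
```

View pics/z_scene.png

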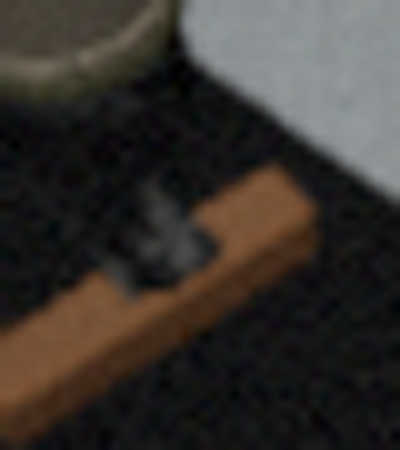

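Run:
```python
from h import *
def tri(a,b):
    o,d=ray("top",*a);p,e=ray("scene",*b);d/=np.linalg.norm(d);e/=np.linalg.norm(e)
    t=np.linalg.lstsq(np.c_[d,-e],p-o,rcond=None)[0];return (o+d*t[0]).round(0),(p+e*t[1]).round(0)
print(tri((350.75,222),(181.5,269)))
for z in(10,40,60,100,150):print(z,onz("top",350.75,222,z)[:2].round(0),onz("scene",181.5,269,z)[:2].round(0))
print("handle tri", tri((336,208),(215+0,0)) if 0 else "")
# handle in both views: before vs. now, scene camera
for f in("pics/scene0.png",None):
    im=cv2.imread(f) if f else optics.snapshot("scene")[:,:,::-1].copy()
    h=cv2.cvtColor(im,cv2.COLOR_BGR2HSV)
    for nm,k in(("handle",cv2.inRange(h,(5,90,60),(20,255,255))),("wheel",cv2.inRange(h,(0,150,60),(4,255,255))|cv2.inRange(h,(175,150,60),(180,255,255)))):
        k[:250]=0;k[310:]=0;k[:,:120]=0;k[:,210:]=0
        v,u=np.nonzero(k);print(nm,len(u),u.min(),u.max(),v.min(),v.max(),"mean",u.mean().round(1),v.mean().round(1),onz("scene",u.mean(),v.mean(),28)[:2].round(0))
t=cv2.imread("pics/z_top.png")
o=np.zeros((600,800,3),np.uint8);o[:300,:300]=t
from_=optics.snapshot("scene")[100:340,90:330,::-1];o[:480,310:790]=cv2.resize(from_,None,fx=2,fy=2)
o=cv2.convertScaleAbs(o,alpha=2.5,beta=10);cv2.imwrite("pics/g2.png",o)
```

```text
(array([ 445., -281.,   19.]), array([ 474., -249.,   15.]))
10 [ 446. -283.] [ 472. -248.]
40 [ 444. -278.] [ 487. -258.]
60 [ 443. -274.] [ 498. -265.]
100 [ 441. -268.] [ 518. -279.]
150 [ 439. -259.] [ 544. -296.]
handle tri 
handle 454 159 209 262 309 mean 182.6 280.3 [ 518. -287.]
wheel 80 133 145 294 306 mean 138.5 301.6 [ 449. -446.]
handle 398 158 209 262 309 mean 182.8 281.6 [ 522. -290.]
wheel 80 133 145 294 306 mean 138.4 301.6 [ 449. -446.]
```

View pics/g2.png

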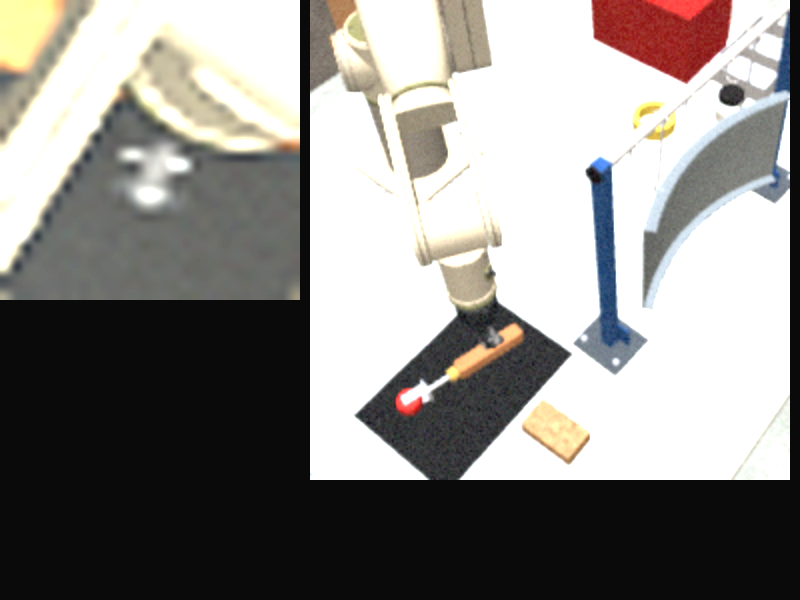

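The wrist axis stands right over the handle in both views, so the fingers must be astride it and the gap reading is doubtful. A small lift will settle it.

>>> apply_moves([
  [0,0,0,0,0,0,1],
  [0,0,-10,0,0,0,1],
  [0,0,-20,0,0,0,1],
  [0,0,-20,0,0,0,1],
  [0,0,-10,0,0,0,1],
  [0,0,0,0,0,0,1],
  [0,0,0,0,0,0,1],
], force=110)

```text
time: 5.65
tool_pos: [485.9, -272.7, 66.4]
tcp_rot: [-180.0, -0.0, 74.9]
ft_force: [0.7, 0.0, -0.4]
finger_gap: -0.1
grip_force: 0.0
```

Run:
```python
from h import *
s=sensors.sense();print(s["finger_gap"],s["grip_force"],s["ft_force"],s["tool_pos"])
b=optics.snapshot("scene");t=optics.snapshot("top")
a=cv2.resize(t[160:250,300:420,::-1],None,fx=3.3,fy=3.3,interpolation=cv2.INTER_CUBIC);c=cv2.resize(b[220:330,110:230,::-1],None,fx=3.3,fy=3.3,interpolation=cv2.INTER_CUBIC)
o=np.zeros((370,800,3),np.uint8);o[:a.shape[0],:a.shape[1]]=a;o[:c.shape[0],402:402+c.shape[1]]=c[:370];cv2.imwrite("pics/g3.png",cv2.convertScaleAbs(o,alpha=1.8,beta=10))
```

```text
-0.058543066545542 0.0 [ 0.72217272  0.02432115 -0.41938356] [ 485.85705925 -272.7359958    66.42415775]
```

View pics/g3.png

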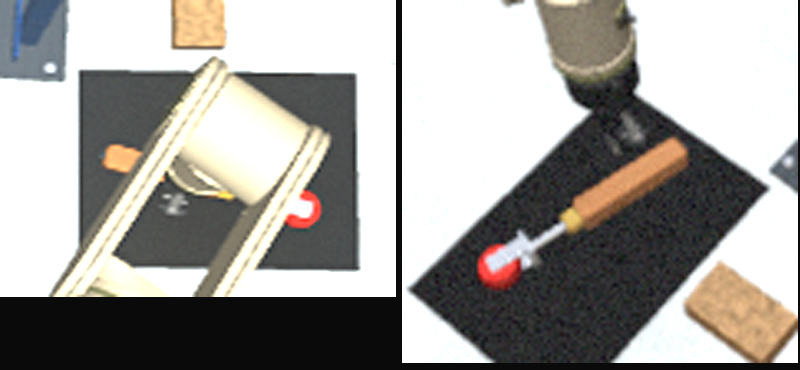

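The roller stayed put, and the shut fingers (top (353,222), scene (178,259)) sit on its robot side. So the TCP reading and the cameras disagree by about 40 mm, and I need to measure that offset.

Run:
```python
from h import *
def tri(a,b):
    o,d=ray("top",*a);p,e=ray("scene",*b);d/=np.linalg.norm(d);e/=np.linalg.norm(e)
    t=np.linalg.lstsq(np.c_[d,-e],p-o,rcond=None)[0];return (o+d*t[0]).round(0),(p+e*t[1]).round(0)
print("finger",tri((353,222),(178.5,259.4)), proj("top",[486,-272.7,66]),proj("scene",[486,-272.7,66]))
print("base proj",proj("top",[0,0,0]),proj("scene",[0,0,0]))
im=cv2.imread("pics/top0.png");s=cv2.imread("pics/scene0.png")
# base plate (tan) corners
for n,i,box in(("top",im,(240,295,320,384)),("scene",s,(100,150,185,210))):
    h=cv2.cvtColor(i,cv2.COLOR_BGR2HSV);k=cv2.inRange(h,(8,40,110),(25,140,255));m=np.zeros_like(k);x0,y0,x1,y1=box;m[y0:y1,x0:x1]=k[y0:y1,x0:x1]
    v,u=np.nonzero(m);print(n,"base mask",len(u),[ (int(u[j]),int(v[j]),onz(n,u[j],v[j],10)[:2].round(0).tolist()) for j in(u.argmin(),u.argmax(),v.argmin(),v.argmax())])
print("start TCP",proj("top",[202,565,199]),proj("scene",[202,565,199]))
a=cv2.resize(im[225:384,40:330],None,fx=1.9,fy=1.9);c=cv2.resize(s[60:210,100:300],None,fx=2,fy=2)
o=np.zeros((600,800,3),np.uint8);o[:a.shape[0],:a.shape[1]]=a;o[300:300+c.shape[0],400:400+c.shape[1]]=c;cv2.imwrite("pics/g4.png",o)
```

```text
finger (array([ 442., -279.,   83.]), array([ 470., -248.,   79.])) [350.54783996 210.89420706] [177.56675763 268.0012289 ]
base proj [278.25939131 335.35356632] [144.23190736 179.31627938]
top base mask 2282 [(240, 366, [-116.0, 147.0]), (306, 341, [-18.0, -108.0]), (252, 307, [108.0, 104.0]), (240, 383, [-179.0, 145.0])]
scene base mask 799 [(112, 181, [-104.0, -102.0]), (175, 174, [100.0, 104.0]), (156, 163, [-24.0, 102.0]), (142, 203, [105.0, -110.0])]
start TCP [120.71716838 284.91600812] [251.74957587  99.4482574 ]
```

View pics/g4.png

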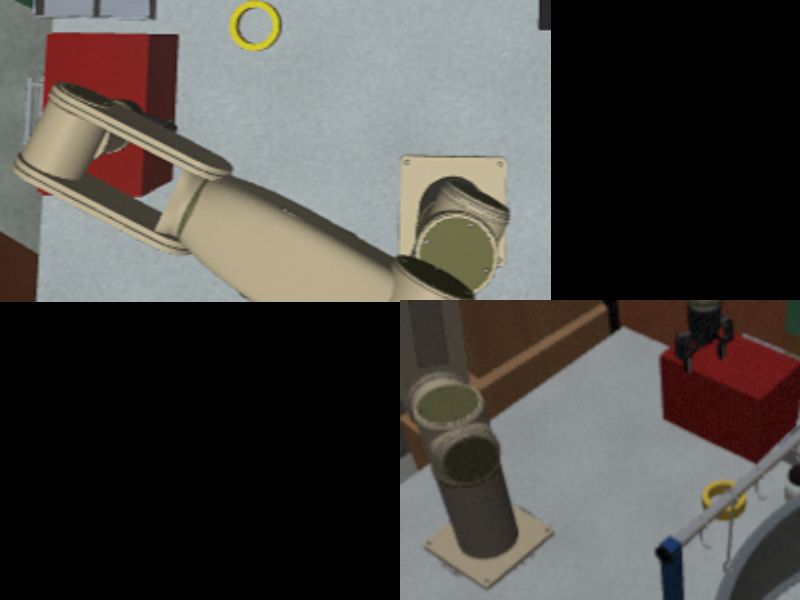

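Run:
```python
from h import *
yd=np.array([.337,.941,0])
for z in(212,235,260):
    print(z,[proj("scene",np.array([202,565,z])+q*yd).round(1).tolist() for q in(-50,0,50)])
im=cv2.imread("pics/scene0.png")[60:120,220:290]
now=optics.snapshot("scene")[230:290,150:220,::-1]
o=np.hstack([cv2.resize(x,None,fx=5.7,fy=5.7,interpolation=cv2.INTER_CUBIC) for x in(im,now)])
cv2.imwrite("pics/g5.png",cv2.convertScaleAbs(o,alpha=2.2,beta=15))
```

```text
212 [[242.9, 100.8], [251.7, 97.2], [260.5, 93.6]]
235 [[242.7, 96.7], [251.7, 93.1], [260.5, 89.5]]
260 [[242.6, 92.2], [251.7, 88.6], [260.6, 85.0]]
```

View pics/g5.png

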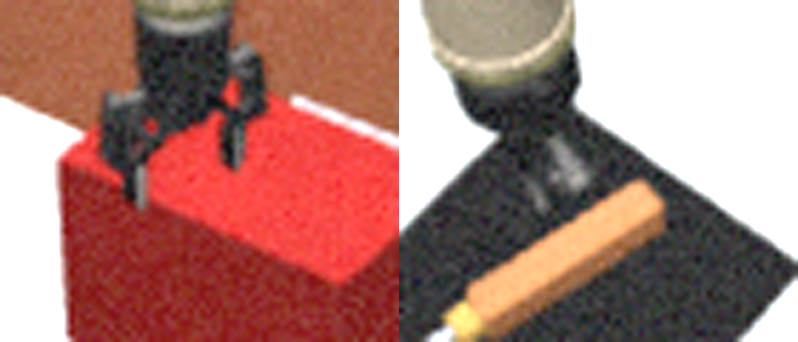

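Zoomed in, the start fingertips, (244,96) and (261,89), sit about 4 px above where they should project. The shut fingers stopped over the top face of the handle. The real tips are therefore some 30 mm higher than reported, while x and y agree. I'll regrasp deeper, feeling for contact.

>>> apply_moves([
  [0,0,0,0,0,0,0],
  [0,0,0,0,0,0,0],
  [0,0,0,0,0,0,0],
  [0,0,0,0,0,0,0],
  [0,0,15,0,0,0,0],
  [0,0,25,0,0,0,0],
  [0,0,20,0,0,0,0],
  [0,0,10,0,0,0,0],
  [0,0,4,0,0,0,0],
  [0,0,0,0,0,0,0],
])

```text
time: 7.05
tool_pos: [486.5, -273.2, -6.8]
tcp_rot: [180.0, 0.0, 74.9]
ft_force: [-1.3, 0.3, 0.2]
finger_gap: 85.6
grip_force: 0.0
```

>>> apply_moves([
  [0,0,4,0,0,0,0],
  [0,0,4,0,0,0,0],
  [0,0,0,0,0,0,1],
  [0,0,0,0,0,0,1],
  [0,0,0,0,0,0,1],
  [0,0,0,0,0,0,1],
  [0,0,0,0,0,0,1],
  [0,0,0,0,0,0,1],
], force=110)

```text
time: 8.05
tool_pos: [486.8, -273.3, -14.4]
tcp_rot: [179.9, 0.0, 74.9]
ft_force: [-0.0, 0.5, 5.8]
finger_gap: 27.7
grip_force: 109.7
```

>>> apply_moves([
  [0,0,-3,0,0,0,1],
  [0,0,-8,0,0,0,1],
  [0,0,-20,0,0,0,1],
  [0,0,-40,0,0,0,1],
  [0,0,-50,0,0,0,1],
  [0,0,-50,0,0,0,1],
  [0,0,-30,0,0,0,1],
  [0,0,-10,0,0,0,1],
  [0,0,0,0,0,0,1],
])

```text
time: 9.18
tool_pos: [486.4, -273.1, 196.5]
tcp_rot: [179.9, 0.0, 74.9]
ft_force: [0.2, 0.6, -2.3]
finger_gap: 27.7
grip_force: 109.0
```

Run:
```python
from h import *
s=sensors.sense();print(s["finger_gap"],s["grip_force"],s["ft_force"],s["wrist_torque"],s["tool_pos"])
b=optics.snapshot("scene")[150:330,80:260,::-1]
cv2.imwrite("pics/g6.png",cv2.convertScaleAbs(cv2.resize(b,None,fx=3.3,fy=3.3,interpolation=cv2.INTER_CUBIC),alpha=1.5,beta=10))
# expected wheel and handle middle: dz=lift
dz=s["tool_pos"][2]+14.5
hd=np.array([np.cos(np.radians(-105.1)),np.sin(np.radians(-105.1)),0])
o=np.array([486.8,-273.2,4+dz])
for n in("top","scene"):
    for x,z in((170,29),(-70,34),(70,34)):print(n,x,proj(n,o+hd*x+[0,0,z]).round(1))
```

```text
27.72307973397009 108.95085096359253 [ 0.1802487   0.57551303 -2.28642027] [ 0.16266868 -0.0386169  -0.03128309] [ 486.39593863 -273.09921691  196.45212268]
top 170 [406.6 220.5]
top -70 [340.1 201.6]
top 70 [379.  212.6]
scene 170 [124.4 268.3]
scene -70 [187.4 229.9]
scene 70 [151.4 251.2]
```

View pics/g6.png

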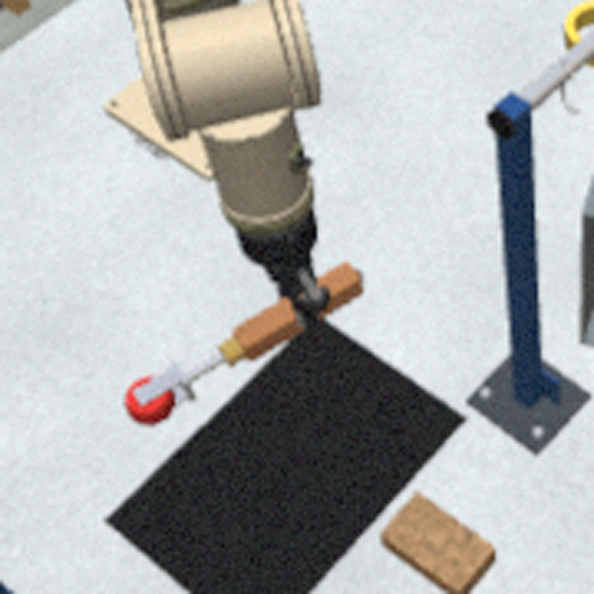

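The roller hangs level in the grip: wheel at scene (125.5,272), handle end at (187,232), close to predicted. Now I'll check the wheel in the top view and plan the transit.

```bash
cat >> h.py <<'E'
S0=np.array([662.3,156.3,500.]);SY=-2.7;W=np.array([-170,0,-35.4])
def pose(yw,th,gap=0.,z=0.,dx=0.,dy=0.):
    rr=474+gap;Rp=R.from_euler("z",SY,degrees=True)*R.from_euler("y",-th)
    w=np.array([-18+450-np.sqrt(rr**2-yw**2),yw,-220+z])
    Rt=Rp*R.from_euler("z",-np.arcsin(yw/rr))*R.from_euler("y",180,degrees=True)
    return S0+np.array([dx,dy,0])+Rp.apply(w)-Rt.apply(W),Rt
E
python3 - <<'E'
from h import *
h=cv2.cvtColor(optics.snapshot("top")[:,:,::-1].copy(),cv2.COLOR_BGR2HSV)
k=cv2.inRange(h,(0,150,60),(4,255,255))|cv2.inRange(h,(175,150,60),(180,255,255));k[:200]=0;k[245:]=0;k[:,:385]=0;k[:,420:]=0
c=max(cv2.findContours(k,0,1)[0],key=cv2.contourArea);u,v=cv2.minEnclosingCircle(c)[0];p=onz("top",u,v,196.5+35.4+12)
d=p[:2]-[486.4,-273.1];print("wheel",u,v,p[:2].round(1),"dist",np.hypot(*d).round(1),np.degrees(np.arctan2(d[1],d[0])).round(2))
save([486.2,-273.0,196.0],DOWN(74.9))
A=pose(147,0,60);print("target",A[0].round(1),A[1].as_euler("xyz",True).round(1))
plan(lin(np.array([395,130,236.]),DOWN(118),12,True),1)
plan(lin(*A,8,True),1)
E
```

```text
wheel 405.0411682128906 220.6058807373047 [ 442.2 -431.9] dist 164.9 -105.54
target [426.9 361.4 244.6] [180.    0.  161.3]
[[11,-6,-1,0,0,-0.02,1],[26,-13,-3,0,0,-0.06,1],[38,-16,-4,0,0,-0.07,1],[39,-14,-4,0,0,-0.08,1],[40,-10,-4,0,0,-0.07,1],[40,-8,-4,0,0,-0.08,1],[41,-4,-4,0,0,-0.07,1],[42,-2,-4,0,0,-0.08,1],[41,2,-4,0,0,-0.07,1],[41,5,-4,0,0,-0.08,1],[28,5,-3,0,0,-0.05,1],[12,3,-1,0,0,-0.02,1]]
end [394.9 129.4 236. ] [180.    0.  117.9]
[[10,7,0,0,0,-0.04,1],[21,17,-1,0,0,-0.09,1],[29,26,-2,0,0,-0.12,1],[25,30,-1,0,0,-0.13,1],[20,33,-2,0,0,-0.13,1],[17,35,-1,0,0,-0.12,1],[8,26,-1,0,0,-0.09,1],[3,12,-1,0,0,-0.04,1]]
end [427.  361.5 245. ] [-180.     0.   161.4]
```

>>> apply_moves([
  [11,-6,-1,0,0,-0.02,1],
  [26,-13,-3,0,0,-0.06,1],
  [38,-16,-4,0,0,-0.07,1],
  [39,-14,-4,0,0,-0.08,1],
  [40,-10,-4,0,0,-0.07,1],
  [40,-8,-4,0,0,-0.08,1],
  [41,-4,-4,0,0,-0.07,1],
  [42,-2,-4,0,0,-0.08,1],
  [41,2,-4,0,0,-0.07,1],
  [41,5,-4,0,0,-0.08,1],
  [28,5,-3,0,0,-0.05,1],
  [12,3,-1,0,0,-0.02,1],
  [10,7,0,0,0,-0.04,1],
  [21,17,-1,0,0,-0.09,1],
  [29,26,-2,0,0,-0.12,1],
  [25,30,-1,0,0,-0.13,1],
  [20,33,-2,0,0,-0.13,1],
  [17,35,-1,0,0,-0.12,1],
  [8,26,-1,0,0,-0.09,1],
  [3,12,-1,0,0,-0.04,1],
])

```text
time: 11.78
tool_pos: [426.9, 362.1, 243.9]
tcp_rot: [-179.9, -0.1, 161.6]
ft_force: [-0.7, -0.6, -2.2]
finger_gap: 27.7
grip_force: 109.1
```

```bash
sed -i 's/W=np.array(\[-170/W=np.array([-166/' h.py
python3 - <<'E'
from h import *
s=sensors.sense();print(s["time"],s["ft_force"],s["wrist_torque"],s["tool_pos"],s["tcp_rot"],s["finger_gap"])
Rt=R.from_euler("xyz",s["tcp_rot"],degrees=True);w=s["tool_pos"]+Rt.apply(W);print("wheel",w,"px",proj("scene",w),proj("top",w+[0,0,12]))
q=R.from_euler("z",-SY,degrees=True).apply(w-S0);print("in stand",q)
im=optics.snapshot("top")[:,:,::-1].copy();h=cv2.cvtColor(im,cv2.COLOR_BGR2HSV)
k=cv2.inRange(h,(0,150,60),(4,255,255))|cv2.inRange(h,(175,150,60),(180,255,255));k[:130]=0;k[200:]=0;k[:,:140]=0;k[:,300:]=0
for c in cv2.findContours(k,0,1)[0]:
    if cv2.contourArea(c)>6:u,v=cv2.minEnclosingCircle(c)[0];print("top red",u,v,cv2.contourArea(c),onz("top",u,v,w[2]+12)[:2])
plan(lin(*pose(147,0,14,dx=0),8),1,(1,3))
o=np.hstack([cv2.resize(im[110:230,130:310],(400,267)),cv2.resize(optics.snapshot("scene")[60:260,180:360,::-1],(300,267))]);cv2.imwrite("pics/g7.png",o)
E
```

```text
11.775 [-0.69594164 -0.63079972 -2.20211423] [-0.04495219  0.14640961  0.00764423] [426.88433798 362.10409319 243.90667566] [-1.79917971e+02 -5.16304814e-02  1.61585643e+02] 27.70000041735023
wheel [584.43083354 309.70491728 279.1570388 ] px [290.4097962  149.60389461] [191.52476052 175.48233792]
in stand [ -85.00908313  149.56647859 -220.8429612 ]
top red 191.7413787841797 174.12069702148438 45.5 [589.16427369 309.10546169]
[[-2.5,0.9,0,0,0,0.001,1],[-5.9,2,0.1,0,0,0.004,1],[-8.3,3,0,0,0,0.005,1],[-8.4,3,0.1,0,0,0.004,1],[-8.3,3,0.1,0,0,0.005,1],[-8.3,3.1,0,0,0,0.005,1],[-5.8,2.2,0.1,0,0,0.003,1],[-2.5,0.9,0,0,0,0.002,1]]
end [480.2 362.1 244.6] [180.    0.  159.8]
```

View pics/g7.png

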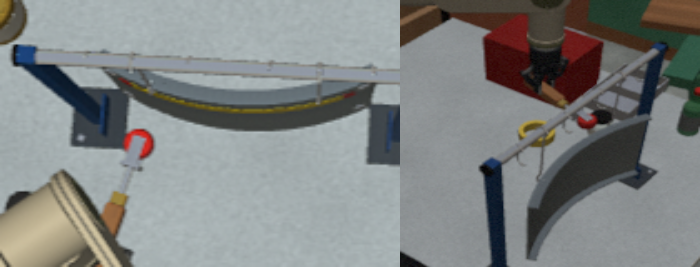

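>>> apply_moves([
  [-2.5,0.9,0,0,0,0.001,1],
  [-5.9,2,0.1,0,0,0.004,1],
  [-8.3,3,0,0,0,0.005,1],
  [-8.4,3,0.1,0,0,0.004,1],
  [-8.3,3,0.1,0,0,0.005,1],
  [-8.3,3.1,0,0,0,0.005,1],
  [-5.8,2.2,0.1,0,0,0.003,1],
  [-2.5,0.9,0,0,0,0.002,1],
  [0,0,0,0,0,0,1],
])

```text
time: 13.0
tool_pos: [479.9, 362.0, 244.5]
tcp_rot: [-180.0, -0.0, 159.8]
ft_force: [-0.1, 0.4, -3.2]
finger_gap: 28.0
grip_force: 109.1
```

```bash
cat >> h.py <<'E'
def stat():
    s=sensors.sense();Rt=R.from_euler("xyz",s["tcp_rot"],degrees=True);w=s["tool_pos"]+Rt.apply(W)
    q=R.from_euler("z",-SY,degrees=True).apply(w-S0)
    f=R.from_euler("z",-SY,degrees=True).apply(s["ft_force"]);ax=-Rt.as_matrix()[:,0]
    print("t",s["time"],"wheel in stand",q.round(1),"F stand",f.round(2),"axial",-(s["ft_force"]@ax).round(2),"gap",s["finger_gap"].round(1),"rot",s["tcp_rot"].round(2));return s,q
E
python3 - <<'E'
from h import *
stat()
plan([pose(147,0,14-g) for g in np.cumsum([1]*6+[1.2]*6)],1,(1,3))
E
```

```text
Traceback (most recent call last):
  File "h.py", line 43, in stat
    print("t",s["time"],"wheel in stand",q.round(1),"F stand",f.round(2),"axial",-(s["ft_force"]@ax).round(2),"gap",s["finger_gap"].round(1),"rot",s["tcp_rot"].round(2));return s,q
                                                                                                                    ^^^^^^^^^^^^^^^^^^^^^
AttributeError: 'float' object has no attribute 'round'
```

```bash
sed -i 's/s\["finger_gap"\].round(1)/round(s["finger_gap"],1)/' h.py
python3 - <<'E'
from h import *
stat()
plan([pose(147,0,14-g) for g in np.cumsum([1]*6+[1.2]*6)],1,(1,3))
E
```

```text
t 13.0 wheel in stand [ -33.6  147.  -220.1] F stand [-0.08  0.43 -3.24] axial 0.21 gap 28.0 rot [-1.7999e+02 -1.0000e-02  1.5978e+02]
[[-1,0.5,0,0,0,0,1],[-1,0.4,0,0,0,0.001,1],[-1,0.4,0,0,0,0.001,1],[-1,0.4,0,0,0,0,1],[-1,0.5,0,0,0,0.001,1],[-1,0.4,0,0,0,0.001,1],[-1.2,0.5,0,0,0,0,1],[-1.2,0.5,0,0,0,0.001,1],[-1.2,0.6,0,0,0,0.001,1],[-1.2,0.5,0,0,0,0.001,1],[-1.2,0.5,0,0,0,0.001,1],[-1.2,0.5,0,0,0,0.001,1]]
end [494.5 362.8 244.6] [180.    0.  159.2]
```

>>> apply_moves([
  [-1,0.5,0,0,0,0,1],
  [-1,0.4,0,0,0,0.001,1],
  [-1,0.4,0,0,0,0.001,1],
  [-1,0.4,0,0,0,0,1],
  [-1,0.5,0,0,0,0.001,1],
  [-1,0.4,0,0,0,0.001,1],
  [-1.2,0.5,0,0,0,0,1],
  [-1.2,0.5,0,0,0,0.001,1],
  [-1.2,0.6,0,0,0,0.001,1],
  [-1.2,0.5,0,0,0,0.001,1],
  [-1.2,0.5,0,0,0,0.001,1],
  [-1.2,0.5,0,0,0,0.001,1],
])

```text
time: 14.5
tool_pos: [494.2, 362.9, 244.6]
tcp_rot: [-180.0, -0.0, 159.3]
ft_force: [-1.6, 1.6, -3.1]
finger_gap: 27.5
grip_force: 109.1
```

Run:
```python
from h import *
for i in range(3): stat();optics.snapshot("top")
# continue, growing theta: strip depth ~220*theta
plan([pose(147,t) for t in np.arange(1,13)*1.5/220],1,(1,3))
```

```text
t 14.5 wheel in stand [ -19.8  147.1 -220.1] F stand [-1.67  1.49 -3.09] axial 2.05 gap 27.5 rot [-1.8000e+02 -2.0000e-02  1.5928e+02]
t 14.55 wheel in stand [ -19.6  147.  -220.1] F stand [-0.96  0.1  -2.33] axial 0.95 gap 27.7 rot [-180.     -0.    159.27]
t 14.6 wheel in stand [ -19.5  146.9 -219.9] F stand [-1.53 -0.38 -2.76] axial 1.34 gap 27.5 rot [1.8000e+02 2.0000e-02 1.5926e+02]
[[-2.4,0.9,1.2,-0.002,-0.006,0,1],[-1.7,0.6,1.2,-0.002,-0.007,0,1],[-1.7,0.5,1.2,-0.002,-0.006,0,1],[-1.6,0.5,1.2,-0.002,-0.007,0,1],[-1.7,0.6,1.2,-0.003,-0.006,0,1],[-1.6,0.5,1.2,-0.002,-0.007,0,1],[-1.7,0.6,1.2,-0.002,-0.006,0,1],[-1.7,0.5,1.2,-0.002,-0.007,0,1],[-1.6,0.6,1.2,-0.002,-0.006,0,1],[-1.7,0.5,1.2,-0.002,-0.007,0,1],[-1.6,0.5,1.2,-0.002,-0.006,0,1],[-1.7,0.6,1.2,-0.002,-0.007,0,1]]
end [516.9 361.9 231. ] [178.6   4.5 159.2]
```

>>> apply_moves([
  [-2.4,0.9,1.2,-0.002,-0.006,0,1],
  [-1.7,0.6,1.2,-0.002,-0.007,0,1],
  [-1.7,0.5,1.2,-0.002,-0.006,0,1],
  [-1.6,0.5,1.2,-0.002,-0.007,0,1],
  [-1.7,0.6,1.2,-0.003,-0.006,0,1],
  [-1.6,0.5,1.2,-0.002,-0.007,0,1],
  [-1.7,0.6,1.2,-0.002,-0.006,0,1],
  [-1.7,0.5,1.2,-0.002,-0.007,0,1],
  [-1.6,0.6,1.2,-0.002,-0.006,0,1],
  [-1.7,0.5,1.2,-0.002,-0.007,0,1],
  [-1.6,0.5,1.2,-0.002,-0.006,0,1],
  [-1.7,0.6,1.2,-0.002,-0.007,0,1],
])

```text
time: 16.15
tool_pos: [515.8, 362.3, 230.6]
tcp_rot: [178.6, 4.4, 159.2]
ft_force: [-8.0, 2.9, -2.3]
finger_gap: 27.5
grip_force: 109.2
```

Run:
```python
from h import *
for i in range(5): stat();optics.snapshot("top")
```

```text
t 16.15 wheel in stand [  -1.5  147.5 -221.4] F stand [-8.08  2.52 -2.26] axial 8.62 gap 27.5 rot [178.58   4.4  159.25]
t 16.2 wheel in stand [  -1.3  147.5 -221.4] F stand [-5.4   2.12 -2.44] axial 5.96 gap 27.9 rot [178.58   4.44 159.24]
t 16.25 wheel in stand [  -1.4  147.4 -221.4] F stand [-7.24  2.4  -1.77] axial 7.75 gap 27.4 rot [178.59   4.42 159.25]
t 16.3 wheel in stand [  -1.6  147.5 -221.4] F stand [-8.04  2.11 -1.38] axial 8.37 gap 27.9 rot [178.59   4.4  159.25]
t 16.35 wheel in stand [  -1.7  147.6 -221.5] F stand [-7.3   3.46 -1.68] axial 8.12 gap 27.8 rot [178.58   4.38 159.25]
```

```bash
sed -i 's/W=np.array(\[-166/W=np.array([-171/' h.py
python3 - <<'E'
from h import *
plan([pose(147,t,dx=1.5*i/10) for i,t in enumerate(np.linspace(.105,.152,9),1)],1,(1,3))
E
```

```text
[[-0.8,1.9,4.1,-0.008,-0.022,0,1],[-1.6,0.5,1.1,-0.001,-0.005,0,1],[-1.6,0.5,1.1,-0.002,-0.006,0,1],[-1.5,0.5,1,-0.002,-0.006,0,1],[-1.6,0.6,1.1,-0.002,-0.005,0,1],[-1.6,0.5,1.1,-0.002,-0.006,0,1],[-1.5,0.5,1.1,-0.001,-0.005,0,1],[-1.6,0.5,1.1,-0.002,-0.006,0,1],[-1.6,0.5,1,-0.002,-0.006,0,1]]
end [532.8 362.7 220.1] [177.3   8.3 159. ]
```

>>> apply_moves([
  [-0.4,1,2,-0.004,-0.011,0,1],
  [-0.4,0.9,2.1,-0.004,-0.011,0,1],
  [-1.6,0.5,1.1,-0.001,-0.005,0,1],
  [-1.6,0.5,1.1,-0.002,-0.006,0,1],
  [-1.5,0.5,1,-0.002,-0.006,0,1],
  [-1.6,0.6,1.1,-0.002,-0.005,0,1],
  [-1.6,0.5,1.1,-0.002,-0.006,0,1],
  [-1.5,0.5,1.1,-0.001,-0.005,0,1],
  [-1.6,0.5,1.1,-0.002,-0.006,0,1],
  [-1.6,0.5,1,-0.002,-0.006,0,1],
  [0,0,0,0,0,0,1],
])

```text
time: 17.77
tool_pos: [530.9, 363.6, 219.3]
tcp_rot: [177.3, 8.1, 159.2]
ft_force: [-10.4, 5.9, -1.7]
finger_gap: 27.4
grip_force: 109.3
```

Run:
```python
from h import *
A=[]
for i in range(7): s,q=stat();A.append(s["ft_force"]);optics.snapshot("top")
print(np.mean(A,0))
```

```text
t 17.775 wheel in stand [  14.6  148.1 -221.5] F stand [-10.7    5.37  -1.75] axial 11.97 gap 27.4 rot [177.32   8.15 159.16]
t 17.825 wheel in stand [  14.4  148.2 -221.5] F stand [-11.5    4.49  -2.62] axial 12.57 gap 27.7 rot [177.32   8.13 159.16]
t 17.875 wheel in stand [  14.4  148.3 -221.6] F stand [-11.19   5.15  -2.27] axial 12.44 gap 27.7 rot [177.32   8.12 159.16]
t 17.925 wheel in stand [  14.4  148.3 -221.6] F stand [-11.12   5.06  -1.33] axial 12.21 gap 27.7 rot [177.32   8.12 159.17]
t 17.975 wheel in stand [  14.4  148.3 -221.5] F stand [-11.29   4.95  -2.02] axial 12.43 gap 27.6 rot [177.32   8.12 159.17]
t 18.025 wheel in stand [  14.4  148.3 -221.5] F stand [-10.79   3.83  -1.8 ] axial 11.59 gap 27.5 rot [177.32   8.13 159.16]
t 18.075 wheel in stand [  14.4  148.3 -221.5] F stand [-10.21   5.3   -2.18] axial 11.54 gap 27.7 rot [177.32   8.13 159.17]
[-10.73020337   5.38939121  -1.99456763]
```

```bash
cat > roll.py <<'E'
from h import *
import sys
y0,n,ft,dx,z=map(float,sys.argv[1:6]);ramp=len(sys.argv)>6
A=[];
for i in range(3):
    s,q=stat();A.append(s["ft_force"]@R.from_euler("xyz",s["tcp_rot"],degrees=True).as_matrix()[:,0]);optics.snapshot("top")
print("axial mean",np.mean(A))
ys=y0-np.cumsum(np.r_[[1,2,3],np.full(int(n)-3,4.)] if ramp else np.full(int(n),4.))
plan([pose(y,np.arcsin(ft*np.sqrt(1-(y/474)**2)/76.6)+.003,dx=dx,z=z) for y in ys],1,(1,3));print("y end",ys[-1])
E
python3 roll.py 147 18 12 1.5 0 ramp
```

```text
t 18.125 wheel in stand [  14.4  148.3 -221.5] F stand [-10.86   5.36  -2.9 ] axial 12.28 gap 27.6 rot [177.32   8.13 159.16]
t 18.175 wheel in stand [  14.4  148.3 -221.5] F stand [-11.61   4.61  -2.68] axial 12.72 gap 27.8 rot [177.32   8.13 159.17]
t 18.225 wheel in stand [  14.4  148.3 -221.6] F stand [-12.28   3.79  -2.4 ] axial 13.06 gap 27.8 rot [177.32   8.12 159.17]
axial mean 12.686724310882921
[[-0.3,-1.3,0.2,0,0,-0.002,1],[0,-2.8,0,0,0,-0.005,1],[-0.1,-4.3,0.1,0,-0.001,-0.006,1],[-0.1,-5.7,0,-0.001,0,-0.009,1],[-0.1,-5.6,0.1,0,0,-0.009,1],[-0.2,-5.6,0.1,0,-0.001,-0.009,1],[-0.1,-5.7,0.1,0,0,-0.008,1],[-0.1,-5.6,0,0,0,-0.009,1],[-0.1,-5.6,0.1,0,-0.001,-0.009,1],[-0.1,-5.6,0.1,0,0,-0.008,1],[-0.1,-5.5,0,0,0,-0.009,1],[-0.1,-5.6,0.1,0,-0.001,-0.009,1],[-0.1,-5.6,0,0,0,-0.008,1],[-0.1,-5.5,0.1,0,0,-0.009,1],[-0.1,-5.6,0.1,0,-0.001,-0.009,1],[-0.1,-5.5,0,-0.001,0,-0.008,1],[-0.1,-5.5,0.1,0,0,-0.009,1],[-0.1,-5.5,0,0,0,-0.008,1]]
end [508.4 274.  215.8] [178.4   8.9 167.3]
y end 81.0
```

>>> apply_moves([
  [-0.3,-1.3,0.2,0,0,-0.002,1],
  [0,-2.8,0,0,0,-0.005,1],
  [-0.1,-4.3,0.1,0,-0.001,-0.006,1],
  [-0.1,-5.7,0,-0.001,0,-0.009,1],
  [-0.1,-5.6,0.1,0,0,-0.009,1],
  [-0.2,-5.6,0.1,0,-0.001,-0.009,1],
  [-0.1,-5.7,0.1,0,0,-0.008,1],
  [-0.1,-5.6,0,0,0,-0.009,1],
  [-0.1,-5.6,0.1,0,-0.001,-0.009,1],
  [-0.1,-5.6,0.1,0,0,-0.008,1],
  [-0.1,-5.5,0,0,0,-0.009,1],
  [-0.1,-5.6,0.1,0,-0.001,-0.009,1],
  [-0.1,-5.6,0,0,0,-0.008,1],
  [-0.1,-5.5,0.1,0,0,-0.009,1],
  [-0.1,-5.6,0.1,0,-0.001,-0.009,1],
  [-0.1,-5.5,0,-0.001,0,-0.008,1],
  [-0.1,-5.5,0.1,0,0,-0.009,1],
  [-0.1,-5.5,0,0,0,-0.008,1],
])

```text
time: 20.52
tool_pos: [506.3, 274.1, 214.7]
tcp_rot: [178.5, 8.7, 167.4]
ft_force: [-11.6, 3.2, -1.8]
finger_gap: 28.0
grip_force: 109.3
```

```bash
cp cmd.json cmd1.json; python3 roll.py 81 18 12 1.5 0
```

```text
t 20.525 wheel in stand [  -0.3   81.3 -224.5] F stand [-11.73   2.67  -1.84] axial 12.16 gap 28.0 rot [178.48   8.69 167.41]
t 20.575 wheel in stand [  -0.3   80.8 -224.5] F stand [-11.52   2.16  -2.87] axial 12.02 gap 28.0 rot [178.51   8.7  167.43]
t 20.625 wheel in stand [-2.000e-01  8.090e+01 -2.244e+02] F stand [-11.3    1.35  -2.26] axial 11.57 gap 27.8 rot [178.5    8.7  167.39]
axial mean 11.915163072037187
[[-0.1,-5.6,0.1,0,-0.001,-0.009,1],[0,-5.5,0,0,0,-0.009,1],[-0.1,-5.5,0,0,0,-0.008,1],[-0.1,-5.4,0.1,0,0,-0.009,1],[0,-5.5,0,0,0,-0.008,1],[-0.1,-5.5,0,0,0,-0.009,1],[-0.1,-5.5,0.1,0,-0.001,-0.008,1],[0,-5.5,0,0,0,-0.009,1],[-0.1,-5.4,0,0,0,-0.008,1],[0,-5.5,0.1,0,0,-0.009,1],[-0.1,-5.4,0,0,0,-0.008,1],[0,-5.5,0,0,0,-0.009,1],[-0.1,-5.5,0,0,0,-0.008,1],[0,-5.4,0,0,0,-0.008,1],[-0.1,-5.5,0,0,0,-0.009,1],[0,-5.4,0.1,0,0,-0.008,1],[0,-5.4,0,0,-0.001,-0.009,1],[-0.1,-5.5,0,0,0,-0.008,1]]
end [495.2 176.5 213.9] [179.8   9.2 176.2]
y end 9.0
```

>>> apply_moves([
  [-0.3,-5.6,0.1,0,-0.001,-0.009,1],
  [-0.2,-5.5,0,0,0,-0.009,1],
  [-0.1,-5.5,0,0,0,-0.008,1],
  [-0.1,-5.4,0.1,0,0,-0.009,1],
  [0,-5.5,0,0,0,-0.008,1],
  [-0.1,-5.5,0,0,0,-0.009,1],
  [-0.1,-5.5,0.1,0,-0.001,-0.008,1],
  [0,-5.5,0,0,0,-0.009,1],
  [-0.1,-5.4,0,0,0,-0.008,1],
  [0,-5.5,0.1,0,0,-0.009,1],
  [-0.1,-5.4,0,0,0,-0.008,1],
  [0,-5.5,0,0,0,-0.009,1],
  [-0.1,-5.5,0,0,0,-0.008,1],
  [0,-5.4,0,0,0,-0.008,1],
  [-0.1,-5.5,0,0,0,-0.009,1],
  [0,-5.4,0.1,0,0,-0.008,1],
  [0,-5.4,0,0,-0.001,-0.009,1],
  [-0.1,-5.5,0,0,0,-0.008,1],
])

```text
time: 22.92
tool_pos: [493.5, 175.8, 212.6]
tcp_rot: [179.9, 9.0, 176.2]
ft_force: [-11.3, -0.0, -2.8]
finger_gap: 27.3
grip_force: 109.3
```

```bash
python3 - <<'E'
from h import *
p,Rt=cmd();save(p+Rt.apply([-.4,0,0]),Rt)
E
python3 roll.py 9 18 12 1.9 1
```

```text
t 22.925 wheel in stand [  -6.2    8.4 -225.7] F stand [-11.27  -0.55  -2.83] axial 11.56 gap 27.3 rot [179.91   8.97 176.25]
t 22.975 wheel in stand [  -6.2    7.8 -225.8] F stand [-12.11  -1.39  -1.89] axial 12.23 gap 27.6 rot [179.94   8.96 176.25]
t 23.025 wheel in stand [  -6.1    7.9 -225.7] F stand [-11.83  -0.39  -2.57] axial 12.07 gap 27.8 rot [179.93   8.97 176.21]
axial mean 11.955466371673182
[[0,-5.4,-1,0,0,-0.009,1],[0,-5.5,0,0,0,-0.008,1],[0,-5.4,0,0,0,-0.009,1],[-0.1,-5.4,0,0,0,-0.008,1],[0,-5.5,0,0,0,-0.008,1],[0,-5.4,0,0,0.001,-0.009,1],[0,-5.5,0,0,0,-0.008,1],[0,-5.4,0,0,0,-0.009,1],[0,-5.5,0,0,0,-0.008,1],[0,-5.4,0,0,0,-0.009,1],[0,-5.5,-0.1,0,0,-0.008,1],[0,-5.4,0,0,0,-0.009,1],[0,-5.5,0,0,0,-0.008,1],[0,-5.5,0,0,0,-0.009,1],[0,-5.4,-0.1,0,0,-0.008,1],[0,-5.5,0,0,0,-0.009,1],[0.1,-5.5,0,0,0.001,-0.008,1],[0,-5.5,-0.1,0,0,-0.009,1]]
end [495.9  78.4 216. ] [-178.8    9.  -174.9]
y end -63.0
```

>>> apply_moves([
  [0,-5.4,-0.5,0,0,-0.009,1],
  [0,-5.5,-0.5,0,0,-0.008,1],
  [0,-5.4,0,0,0,-0.009,1],
  [-0.1,-5.4,0,0,0,-0.008,1],
  [0,-5.5,0,0,0,-0.008,1],
  [0,-5.4,0,0,0.001,-0.009,1],
  [0,-5.5,0,0,0,-0.008,1],
  [0,-5.4,0,0,0,-0.009,1],
  [0,-5.5,0,0,0,-0.008,1],
  [0,-5.4,0,0,0,-0.009,1],
  [0,-5.5,-0.1,0,0,-0.008,1],
  [0,-5.4,0,0,0,-0.009,1],
  [0,-5.5,0,0,0,-0.008,1],
  [0,-5.5,0,0,0,-0.009,1],
  [0,-5.4,-0.1,0,0,-0.008,1],
  [0,-5.5,0,0,0,-0.009,1],
  [0.1,-5.5,0,0,0.001,-0.008,1],
  [0,-5.5,-0.1,0,0,-0.009,1],
])

```text
time: 25.32
tool_pos: [493.6, 77.2, 214.5]
tcp_rot: [-178.7, 8.7, -174.9]
ft_force: [-12.2, -0.6, -2.3]
finger_gap: 27.8
grip_force: 109.2
```

```bash
python3 roll.py -63 18 12 1.9 1
```

```text
t 25.325 wheel in stand [  -2.7  -64.  -224.6] F stand [-12.13  -1.15  -2.27] axial 12.38 gap 27.8 rot [-178.7     8.71 -174.91]
t 25.375 wheel in stand [  -2.6  -64.4 -224.6] F stand [-10.68  -2.23  -2.64] axial 11.16 gap 27.8 rot [-178.67    8.71 -174.89]
t 25.425 wheel in stand [  -2.6  -64.3 -224.5] F stand [-11.64  -0.91  -1.7 ] axial 11.78 gap 27.9 rot [-178.69    8.72 -174.93]
axial mean 11.77344955840475
[[0,-5.5,0,0,0,-0.008,1],[0,-5.4,0,0,0,-0.009,1],[0.1,-5.5,-0.1,0,0,-0.008,1],[0,-5.6,0,0,0.001,-0.009,1],[0,-5.5,-0.1,0,0,-0.008,1],[0.1,-5.5,0,0,0,-0.009,1],[0,-5.5,-0.1,0,0,-0.008,1],[0,-5.6,0,0,0.001,-0.009,1],[0.1,-5.5,-0.1,0,0,-0.009,1],[0,-5.6,0,0,0,-0.008,1],[0.1,-5.5,-0.1,-0.001,0,-0.009,1],[0,-5.6,-0.1,0,0.001,-0.009,1],[0.1,-5.6,0,0,0,-0.008,1],[0.1,-5.6,-0.1,0,0,-0.009,1],[0,-5.6,-0.1,0,0.001,-0.009,1],[0.1,-5.6,0,0,0,-0.008,1],[0.1,-5.6,-0.1,0,0,-0.009,1],[0,-5.7,-0.1,0,0.001,-0.009,1]]
end [510.6 -20.4 220.1] [-177.5    8.4 -166. ]
y end -135.0
```

>>> apply_moves([
  [-0.3,-5.5,0,0,0,-0.008,1],
  [-0.3,-5.4,0,0,0,-0.009,1],
  [0.1,-5.5,-0.1,0,0,-0.008,1],
  [0,-5.6,0,0,0.001,-0.009,1],
  [0,-5.5,-0.1,0,0,-0.008,1],
  [0.1,-5.5,0,0,0,-0.009,1],
  [0,-5.5,-0.1,0,0,-0.008,1],
  [0,-5.6,0,0,0.001,-0.009,1],
  [0.1,-5.5,-0.1,0,0,-0.009,1],
  [0,-5.6,0,0,0,-0.008,1],
  [0.1,-5.5,-0.1,-0.001,0,-0.009,1],
  [0,-5.6,-0.1,0,0.001,-0.009,1],
  [0.1,-5.6,0,0,0,-0.008,1],
  [0.1,-5.6,-0.1,0,0,-0.009,1],
  [0,-5.6,-0.1,0,0.001,-0.009,1],
  [0.1,-5.6,0,0,0,-0.008,1],
  [0.1,-5.6,-0.1,0,0,-0.009,1],
  [0,-5.7,-0.1,0,0.001,-0.009,1],
])

```text
time: 27.72
tool_pos: [508.9, -22.1, 218.8]
tcp_rot: [-177.4, 8.1, -166.0]
ft_force: [-11.8, -3.7, -4.3]
finger_gap: 27.6
grip_force: 109.2
```

```bash
python3 - <<'E'
from h import *
p,Rt=cmd();save(p+Rt.apply([-.6,0,0]),Rt)
E
python3 roll.py -135 3 12 2.5 1
```

```text
t 27.725 wheel in stand [  12.1 -136.6 -222.1] F stand [-11.57  -4.22  -4.3 ] axial 12.78 gap 27.6 rot [-177.4     8.11 -165.99]
t 27.775 wheel in stand [  12.2 -137.2 -222.1] F stand [-11.02  -3.93  -3.03] axial 12.0 gap 27.8 rot [-177.37    8.1  -165.97]
t 27.825 wheel in stand [  12.2 -137.  -222.1] F stand [-11.04  -4.64  -3.48] axial 12.28 gap 27.6 rot [-177.39    8.1  -166.01]
axial mean 12.354241438923154
[[0.1,-5.8,0.1,0,0,-0.009,1],[0.1,-5.6,-0.1,0,0.001,-0.009,1],[0.1,-5.7,-0.1,-0.001,0,-0.009,1]]
end [515.1 -36.9 221. ] [-177.3    8.3 -164.4]
y end -147.0
```

Run:
```python
from h import *
p,Rt=cmd();  # end pose as planned (y=-147), keep
N=34;s=(1+np.cos(np.pi*np.arange(1,N+1)/N))/2
print("hold 3 then")
A=[pose(-147,.150*q,dx=2.5*q,z=1) for q in s]+[pose(-147,0,gap=g,z=1) for g in (.2,.6,1.0,1.5,2.2,3)]
plan(A[:17],1,(1,3));plan(A[17:34],1,(1,3));plan(A[34:],1,(1,3))
```

```text
hold 3 then
[[0.7,0.2,-0.5,0,0.003,0,1],[0.2,0.1,-0.2,-0.001,0.001,0,1],[0.4,0.1,-0.3,0,0.001,0,1],[0.6,0.2,-0.4,-0.001,0.002,0,1],[0.7,0.2,-0.5,-0.001,0.003,0,1],[0.9,0.3,-0.6,-0.001,0.003,0,1],[1,0.3,-0.7,-0.001,0.004,0,1],[1.1,0.4,-0.9,-0.001,0.004,0,1],[1.3,0.4,-0.9,-0.002,0.005,0,1],[1.4,0.4,-0.9,-0.002,0.005,0,1],[1.4,0.5,-1.1,-0.001,0.005,0,1],[1.6,0.5,-1.1,-0.002,0.006,0,1],[1.6,0.6,-1.2,-0.002,0.006,0,1],[1.7,0.5,-1.2,-0.002,0.006,0,1],[1.7,0.6,-1.2,-0.002,0.007,0,1],[1.8,0.5,-1.3,-0.002,0.006,0,1],[1.8,0.6,-1.2,-0.003,0.007,0,1]]
end [492.7 -35.9 232.7] [-178.7    4.1 -164.6]
[[1.8,0.6,-1.3,-0.002,0.006,0,1],[1.7,0.6,-1.3,-0.002,0.007,0,1],[1.8,0.5,-1.2,-0.002,0.006,0,1],[1.7,0.6,-1.2,-0.002,0.006,0,1],[1.6,0.5,-1.2,-0.002,0.006,0,1],[1.5,0.5,-1.1,-0.002,0.006,0,1],[1.5,0.5,-1,-0.002,0.006,0,1],[1.4,0.4,-1,-0.001,0.005,0,1],[1.2,0.4,-0.9,-0.002,0.004,0,1],[1.2,0.4,-0.8,-0.001,0.005,0,1],[1,0.3,-0.7,-0.001,0.003,0,1],[0.9,0.3,-0.6,-0.001,0.004,0,1],[0.7,0.2,-0.5,-0.001,0.002,0,1],[0.6,0.2,-0.4,-0.001,0.002,0,1],[0.4,0.1,-0.3,0,0.002,0,1],[0.2,0.1,-0.2,-0.001,0.001,0,1],[0.1,0.1,0,0,0,0,1]]
end [471.9 -34.9 245.6] [ 180.    -0.  -164.6]
[[0.2,0,0,0,0,0.001,1],[0.4,0.2,0,0,0,0,1],[0.4,0.2,0,0,0,0,1],[0.5,0.2,0,0,0,0,1],[0.7,0.3,0,0,0,0.001,1],[0.8,0.4,0,0,0,0.001,1]]
end [468.6 -34.5 245.6] [ 180.    -0.  -164.8]
```

>>> apply_moves([
  [0.1,-5.8,0.1,0,0,-0.009,1],
  [0.1,-5.6,-0.1,0,0.001,-0.009,1],
  [0.1,-3.7,-0.1,-0.001,0,-0.006,1],
  [0,-2,0,0,0,-0.003,1],
  [0,0,0,0,0,0,1],
  [0,0,0,0,0,0,1],
  [0,0,0,0,0,0,1],
])

```text
time: 28.75
tool_pos: [512.8, -38.5, 219.6]
tcp_rot: [-177.3, 8.0, -164.4]
ft_force: [-11.4, -2.1, -3.6]
finger_gap: 28.0
grip_force: 109.2
```

>>> apply_moves([
  [0.2,0.1,-0.2,0,0.001,0,1],
  [0.5,0.1,-0.3,0,0.002,0,1],
  [0.2,0.1,-0.2,-0.001,0.001,0,1],
  [0.4,0.1,-0.3,0,0.001,0,1],
  [0.6,0.2,-0.4,-0.001,0.002,0,1],
  [0.7,0.2,-0.5,-0.001,0.003,0,1],
  [0.9,0.3,-0.6,-0.001,0.003,0,1],
  [1,0.3,-0.7,-0.001,0.004,0,1],
  [1.1,0.4,-0.9,-0.001,0.004,0,1],
  [1.3,0.4,-0.9,-0.002,0.005,0,1],
  [1.4,0.4,-0.9,-0.002,0.005,0,1],
  [1.4,0.5,-1.1,-0.001,0.005,0,1],
  [1.6,0.5,-1.1,-0.002,0.006,0,1],
  [1.6,0.6,-1.2,-0.002,0.006,0,1],
  [1.7,0.5,-1.2,-0.002,0.006,0,1],
  [1.7,0.6,-1.2,-0.002,0.007,0,1],
  [1.8,0.5,-1.3,-0.002,0.006,0,1],
  [1.8,0.6,-1.2,-0.003,0.007,0,1],
])

```text
time: 31.0
tool_pos: [491.5, -37.3, 232.1]
tcp_rot: [-178.6, 3.9, -164.6]
ft_force: [-4.6, -0.6, -3.6]
finger_gap: 28.1
grip_force: 109.0
```

>>> apply_moves([
  [1.8,0.6,-1.3,-0.002,0.006,0,1],
  [1.7,0.6,-1.3,-0.002,0.007,0,1],
  [1.8,0.5,-1.2,-0.002,0.006,0,1],
  [1.7,0.6,-1.2,-0.002,0.006,0,1],
  [1.6,0.5,-1.2,-0.002,0.006,0,1],
  [1.5,0.5,-1.1,-0.002,0.006,0,1],
  [1.5,0.5,-1,-0.002,0.006,0,1],
  [1.4,0.4,-1,-0.001,0.005,0,1],
  [1.2,0.4,-0.9,-0.002,0.004,0,1],
  [1.2,0.4,-0.8,-0.001,0.005,0,1],
  [1,0.3,-0.7,-0.001,0.003,0,1],
  [0.9,0.3,-0.6,-0.001,0.004,0,1],
  [0.7,0.2,-0.5,-0.001,0.002,0,1],
  [0.6,0.2,-0.4,-0.001,0.002,0,1],
  [0.4,0.1,-0.3,0,0.002,0,1],
  [0.2,0.1,-0.2,-0.001,0.001,0,1],
  [0.1,0.1,0,0,0,0,1],
])

```text
time: 33.12
tool_pos: [472.0, -35.1, 245.6]
tcp_rot: [180.0, 0.0, -164.6]
ft_force: [0.0, 0.3, -2.4]
finger_gap: 27.7
grip_force: 109.0
```

Run:
```python
from h import *
for i in range(4): stat();optics.snapshot("top")
```

```text
t 33.125 wheel in stand [ -18.6 -147.  -218.9] F stand [-0.01  0.34 -2.4 ] axial -0.1 gap 27.7 rot [ 1.8000e+02  1.0000e-02 -1.6458e+02]
t 33.175 wheel in stand [ -18.6 -147.  -218.9] F stand [-0.76 -0.15 -2.04] axial 0.77 gap 27.5 rot [ 1.8000e+02  1.0000e-02 -1.6458e+02]
t 33.225 wheel in stand [ -18.7 -147.  -219. ] F stand [-0.29 -0.1  -2.56] axial 0.31 gap 28.1 rot [ 1.8000e+02  1.0000e-02 -1.6458e+02]
t 33.275 wheel in stand [ -18.7 -147.  -219. ] F stand [ 0.59  0.26 -2.8 ] axial -0.64 gap 27.6 rot [ 180.      0.   -164.58]
```

Run:
```python
from h import *
plan([pose(-147,0,gap=3+87*q,z=1) for q in wts(13)],1,(1,3))
```

```text
[[2.4,1,0,0,0,0.001,1],[5.5,2.4,0,0,0,0.004,1],[7.9,3.4,0,0,0,0.005,1],[7.9,3.3,0,0,0,0.005,1],[7.9,3.3,0,0,0,0.005,1],[7.9,3.1,0,0,0,0.004,1],[7.9,3.2,0,0,0,0.005,1],[7.9,3,0,0,0,0.004,1],[7.9,3,0,0,0,0.004,1],[7.9,2.9,0,0,0,0.004,1],[7.9,2.9,0,0,0,0.004,1],[5.5,2,0,0,0,0.003,1],[2.4,0.8,0,0,0,0.001,1]]
end [376.  -22.  245.6] [ 180.    -0.  -167.6]
```

>>> apply_moves([
  [0.2,0,0,0,0,0.001,1],
  [0.4,0.2,0,0,0,0,1],
  [0.4,0.2,0,0,0,0,1],
  [0.5,0.2,0,0,0,0,1],
  [0.7,0.3,0,0,0,0.001,1],
  [0.8,0.4,0,0,0,0.001,1],
  [2.4,1,0,0,0,0.001,1],
  [5.5,2.4,0,0,0,0.004,1],
  [7.9,3.4,0,0,0,0.005,1],
  [7.9,3.3,0,0,0,0.005,1],
  [7.9,3.3,0,0,0,0.005,1],
  [7.9,3.1,0,0,0,0.004,1],
  [7.9,3.2,0,0,0,0.005,1],
  [7.9,3,0,0,0,0.004,1],
  [7.9,3,0,0,0,0.004,1],
  [7.9,2.9,0,0,0,0.004,1],
  [7.9,2.9,0,0,0,0.004,1],
  [5.5,2,0,0,0,0.003,1],
  [2.4,0.8,0,0,0,0.001,1],
  [0,0,0,0,0,0,1],
])

```text
time: 35.83
tool_pos: [376.0, -22.2, 245.6]
tcp_rot: [-180.0, 0.0, -167.6]
ft_force: [-0.1, 0.6, -2.4]
finger_gap: 28.0
grip_force: 109.1
```

Run:
```python
from h import *
stat()
# plumb check: yellow mask centre over time, vs start
def yc(im):
    h=cv2.cvtColor(im[:,:,::-1].copy(),cv2.COLOR_BGR2HSV);k=cv2.inRange(h,(20,120,60),(35,255,255));k[:,:200]=0;k[:,280:]=0;k[:140]=0;k[172:]=0
    v,u=np.nonzero(k);return len(v),v.mean().round(2)
print(yc(cv2.imread("pics/top0.png")[:,:,::-1]),[yc(optics.snapshot("top")) for i in range(12)])
# waypoint then above the mat
plan(lin(np.array([395,-150,226.]),DOWN(140),8),1)
plan(lin(np.array([486.2,-273.0,150.]),DOWN(74.9),12),1)
```

```text
t 35.825 wheel in stand [-112.5 -147.2 -218.9] F stand [-0.09  0.6  -2.36] axial -0.07 gap 28.0 rot [-1.8000e+02  2.0000e-02 -1.6756e+02]
(146, np.float64(157.82)) [(149, np.float64(157.44)), (152, np.float64(157.46)), (150, np.float64(157.47)), (152, np.float64(157.45)), (152, np.float64(157.46)), (151, np.float64(157.46)), (150, np.float64(157.45)), (153, np.float64(157.46)), (150, np.float64(157.47)), (153, np.float64(157.41)), (149, np.float64(157.45)), (152, np.float64(157.47))]
[[0,-6,1,0,0,0.05,1],[1,-16,2,0,0,0.1,1],[-2,-21,4,0,0,0.15,1],[-5,-21,3,0,0,0.16,1],[-8,-20,3,0,0,0.15,1],[-11,-18,3,0,0,0.15,1],[-10,-12,3,0,0,0.11,1],[-5,-5,1,0,0,0.04,1]]
end [ 395.1 -150.6  225.6] [180.   -0.  140.3]
[[-4,-1,2,0,0,0.03,1],[-11,-2,6,0,0,0.08,1],[-15,-2,7,0,0,0.12,1],[-15,0,8,0,0,0.11,1],[-16,1,7,0,0,0.12,1],[-14,4,8,0,0,0.11,1],[-15,5,7,0,0,0.11,1],[-14,6,8,0,0,0.12,1],[-13,8,7,0,0,0.11,1],[-12,10,8,0,0,0.12,1],[-7,7,5,0,0,0.08,1],[-3,4,3,0,0,0.03,1]]
end [ 486.4 -273.1  149.5] [-180.   -0.   75.]
```

>>> apply_moves([
  [0,-6,1,0,0,0.05,1],
  [1,-16,2,0,0,0.1,1],
  [-2,-21,4,0,0,0.15,1],
  [-5,-21,3,0,0,0.16,1],
  [-8,-20,3,0,0,0.15,1],
  [-11,-18,3,0,0,0.15,1],
  [-10,-12,3,0,0,0.11,1],
  [-5,-5,1,0,0,0.04,1],
  [-4,-1,2,0,0,0.03,1],
  [-11,-2,6,0,0,0.08,1],
  [-15,-2,7,0,0,0.12,1],
  [-15,0,8,0,0,0.11,1],
  [-16,1,7,0,0,0.12,1],
  [-14,4,8,0,0,0.11,1],
  [-15,5,7,0,0,0.11,1],
  [-14,6,8,0,0,0.12,1],
  [-13,8,7,0,0,0.11,1],
  [-12,10,8,0,0,0.12,1],
  [-7,7,5,0,0,0.08,1],
  [-3,4,3,0,0,0.03,1],
])

```text
time: 38.92
tool_pos: [486.9, -273.0, 149.1]
tcp_rot: [-180.0, -0.0, 75.0]
ft_force: [0.2, -0.4, -1.4]
finger_gap: 27.9
grip_force: 109.1
```

>>> apply_moves([
  [0,0,10,0,0,0,1],
  [0,0,25,0,0,0,1],
  [0,0,35,0,0,0,1],
  [0,0,35,0,0,0,1],
  [0,0,25,0,0,0,1],
  [0,0,15,0,0,0,1],
  [0,0,8,0,0,0,1],
  [0,0,3,0,0,0,1],
  [0,0,2,0,0,0,1],
  [0,0,1,0,0,0,1],
  [0,0,1,0,0,0,1],
  [0,0,1,0,0,0,1],
  [0,0,1,0,0,0,1],
])

```text
time: 40.55
tool_pos: [486.6, -273.2, -12.4]
tcp_rot: [180.0, -0.0, 75.0]
ft_force: [-1.3, -0.1, -3.0]
finger_gap: 27.9
grip_force: 109.1
```

>>> apply_moves([
  [0,0,1,0,0,0,1],
  [0,0,1,0,0,0,1],
  [0,0,0.5,0,0,0,1],
  [0,0,0,0,0,0,1],
])

```text
time: 41.05
tool_pos: [486.6, -273.2, -14.3]
tcp_rot: [-180.0, -0.0, 75.0]
ft_force: [-2.9, 2.2, 5.7]
finger_gap: 27.3
grip_force: 110.3
```

Down on the mat (about 8 N of support). I'll release gently and then retreat.

>>> apply_moves([
  [0,0,0,0,0,0,0.5],
  [0,0,0,0,0,0,0],
  [0,0,0,0,0,0,0],
  [0,0,0,0,0,0,0],
  [0,0,0,0,0,0,0],
  [0,0,0,0,0,0,0],
  [0,0,-10,0,0,0,0],
  [0,0,-25,0,0,0,0],
  [0,0,-40,0,0,0,0],
  [0,0,-50,0,0,0,0],
  [0,0,-50,0,0,0,0],
  [0,0,-20,0,0,0,0],
  [0,0,0,0,0,0,0],
])

```text
time: 42.68
tool_pos: [487.5, -273.9, 182.0]
tcp_rot: [179.8, 0.1, 75.0]
ft_force: [0.3, 0.2, -0.2]
finger_gap: 85.4
grip_force: 0.0
```

Run:
```python
from h import *
print(sensors.sense()["finger_gap"])
for n in("top","scene"):
    a=optics.snapshot(n)[:,:,::-1].astype(int);b=cv2.imread(f"pics/{n}0.png").astype(int)
    d=(abs(a-b).max(2)>60).astype(np.uint8)
    for box,nm in (((345,140,380,180),"block"),((150,215,200,260),"tape"),((375,205,408,240),"wheel"),((170,130,310,185),"plate")) if n=="top" else (((190,295,235,335),"block"),((120,285,160,310),"wheel"),((145,260,212,300),"handle"),((250,145,335,255),"plate")):
        x0,y0,x1,y1=box;print(n,nm,d[y0:y1,x0:x1].sum())
```

```text
85.41366965705016
top block 65
top tape 0
top wheel 573
top plate 74
scene block 0
scene wheel 0
scene handle 0
scene plate 0
```

```bash
python3 -c "
from bench import r
print(r.hand_in())"
```

```text
the job is handed in; nothing more can be done
None
```

The strip was rolled left to right in one pass at about 12 N, the mudguard was eased back to hang still, the roller is back on the mat and released, and the job is handed in; no verdict came back.

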